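# Put the brass finger planes away by size

### The job

On the violin maker's bench, put each of the four brass finger planes into the felt-lined rest made for its size: the smallest plane in the smallest rest, and so on up to the largest in the largest, each sitting flat on the felt inside the walls. Set them down, do not drop them, and leave the two wooden planes where they are.

Things in the scene. Friction and masses are not known exactly. Their poses are not given: they have to be found in the camera images.
- plane_smallest: The smallest of four brass finger planes: block-shaped brass body 32 mm long (x), 20 wide (y), 22 high, steel iron inside, small screw up to 3 mm above it; loose, about 45 g. Origin: centre of its flat sole; z up. Long sides flat and upright: grip across the width, fingertips about 10 mm above the sole, to clear the rest walls when opening.
- plane_second: The second smallest of four brass finger planes: block-shaped brass body 48 mm long (x), 26 wide (y), 25 high, steel iron inside, small screw up to 3 mm above it; loose, about 100 g. Origin: centre of its flat sole; z up. Long sides flat and upright: grip across the width, fingertips about 10 mm above the sole, to clear the rest walls when opening.
- plane_third: The third smallest of four brass finger planes: block-shaped brass body 64 mm long (x), 32 wide (y), 28 high, steel iron inside, small screw up to 3 mm above it; loose, about 180 g. Origin: centre of its flat sole; z up. Long sides flat and upright: grip across the width, fingertips about 10 mm above the sole, to clear the rest walls when opening.
- plane_largest: The largest of four brass finger planes: block-shaped brass body 80 mm long (x), 38 wide (y), 31 high, steel iron inside, small screw up to 3 mm above it; loose, about 280 g. Origin: centre of its flat sole; z up. Long sides flat and upright: grip across the width, fingertips about 10 mm above the sole, to clear the rest walls when opening.
- rest_smallest: The smallest of four rests: a pale wooden tray lined with green felt, fixed. Inside 52 mm long (x) and 40 mm wide (y), 10 mm more on every side than the smallest brass plane; walls 4 mm thick, felt floor 4 mm above the bench, rim 9 mm above the bench. Origin at the centre of its underside, on the bench; x along its length, z up.
- rest_second: The second smallest of four rests: a pale wooden tray lined with green felt, fixed. Inside 68 mm long (x) and 46 mm wide (y), 10 mm more on every side than the second smallest brass plane; walls 4 mm thick, felt floor 4 mm above the bench, rim 9 mm above the bench. Origin at the centre of its underside, on the bench; x along its length, z up.
- rest_third: The third smallest of four rests: a pale wooden tray lined with green felt, fixed. Inside 84 mm long (x) and 52 mm wide (y), 10 mm more on every side than the third smallest brass plane; walls 4 mm thick, felt floor 4 mm above the bench, rim 9 mm above the bench. Origin at the centre of its underside, on the bench; x along its length, z up.
- rest_largest: The largest of four rests: a pale wooden tray lined with green felt, fixed. Inside 100 mm long (x) and 58 mm wide (y), 10 mm more on every side than the largest brass plane; walls 4 mm thick, felt floor 4 mm above the bench, rim 9 mm above the bench. Origin at the centre of its underside, on the bench; x along its length, z up.
- rosewood_plane: A wooden finger plane of the same form, dark red-brown, 70 x 34 x 29 mm, loose. Stays where it is. Origin at the centre of its sole, x along its length, z up.
- ebony_plane: A wooden finger plane of the same form, black, 48 x 26 x 26 mm, loose. Stays where it is. Origin at the centre of its sole, x along its length, z up.

How it is judged:
At the end, for the whole second after the job is handed in: Each brass plane lies in the rest of its own size rank: within 24 mm of the rest's centre, its sole on the felt (2 to 5.7 mm above the bench), level within 0.05 rad, released and at rest; either way round. The two wooden planes are within 30 mm of where they started (horizontal distance between plane_smallest and rest_smallest below 0.024 m and z of plane_smallest in the frame of rest_smallest between 0.002 and 0.0057 m and angle between each of plane_smallest, plane_second, plane_third, plane_largest's own z axis and vertical below 0.05 rad and linear speed of each of plane_smallest, plane_second, plane_third, plane_largest below 0.02 m/s and contact force between the fingers and plane_smallest below 0.1 N and horizontal distance between plane_second and rest_second below 0.024 m and z of plane_second in the frame of rest_second between 0.002 and 0.0057 m and contact force between the fingers and plane_second below 0.1 N and horizontal distance between plane_third and rest_third below 0.024 m and z of plane_third in the frame of rest_third between 0.002 and 0.0057 m and contact force between the fingers and plane_third below 0.1 N and horizontal distance between plane_largest and rest_largest below 0.024 m and z of plane_largest in the frame of rest_largest between 0.002 and 0.0057 m and contact force between the fingers and plane_largest below 0.1 N and distance of each of rosewood_plane, ebony_plane from where it was at the start of the episode below 0.03 m); the robot touches nothing.
It fails at once if a brass plane is dropped (falls free, out of the fingers, by more than about 25 mm) ((contact force between the fingers and plane_smallest below 0.05 N and linear speed of plane_smallest above 0.7 m/s) or (contact force between the fingers and plane_second below 0.05 N and linear speed of plane_second above 0.7 m/s) or (contact force between the fingers and plane_third below 0.05 N and linear speed of plane_third above 0.7 m/s) or (contact force between the fingers and plane_largest below 0.05 N and linear speed of plane_largest above 0.7 m/s)).
It fails at once if the red-brown wooden plane is moved by more than 30 mm (distance of rosewood_plane from where it was at the start of the episode above 0.03 m).
It fails at once if the black wooden plane is moved by more than 30 mm (distance of ebony_plane from where it was at the start of the episode above 0.03 m).
It also fails if it takes over 102 s, if anything falls off the work surface, if the arm or the gripper's body presses on something with over 40 N, if the wrist force passes 120 N, or if a joint passes its speed limit or range.

### The arm

A 6-joint arm with a two-finger parallel gripper is mounted at the origin on the work surface. World frame = base frame: x ahead of the robot, y to its left, z up, the work surface at z = 0. Lengths are in m, angles in rad, forces in N, time in s.
With the tool pointing down it reaches from about 0.3 to 0.875 m from the base axis. Payload 6.4 kg.
Tool frame: the origin (TCP) lies between the finger pads; the fingertips stand 14 mm ahead of it and the grasp point (between the pads) lies 5 mm behind it (r.tip_reach is the distance from the TCP to the fingertips, in m); z points along the fingers, y is the line along which they close (so a half turn about z gives the same grasp; the last joint's range is limited). The gripper opens to 88 mm and grips with 3 to 60 N. Pads are 18 mm wide; open, the fingers measure 123 mm over their backs; the gripper's body (75 mm by 187 mm) begins 45 mm behind the grasp point.
Start: joints at [-1.406, 0.181, 1.607, -0, 1.354, -0.206], TCP at [0.208, -0.536, 0.253] pointing down, gripper open.
Joint ranges: [-2.99, 2.99], [-0.89, 2.07], [0.3, 2.58], [-1.14, 4.28], [0, 2.63], [-3.12, 3.12]. Speed limits (rad/s): [2.57, 2.57, 3.01, 3.14, 3.14, 3.14].

### API

Orientations are given as a 3x3 rotation matrix whose columns are the frame's x, y, z axes.
In Python, from workcell import r, eyes, ticket gives the robot as it stands.
- The arm moves only by the tool apply_moves, never from a script. Its argument "moves" is a list of rows, each an object of numbers: "tx", "ty", "tz": the shift along the tool's x, y, z in normalised numbers (1 is 75 cm); "turn": the turn about the tool's z in normalised numbers (1 is 45 degrees); "gripper": the finger opening in cm, from 0 to 8.81. In form: [{"tx": .., "ty": .., "tz": .., "turn": .., "gripper": ..}, ...]. A call has exactly 5 rows; each row is the pose to reach, as a shift and turn from the pose commanded when the call began, along the tool's axes at that moment; what a row does not reach only later rows make up. A row lasts 1/12 s, in which the tool goes at most 41.7 mm and 7.16 degrees, less where a joint would pass 70% of its speed; a pose out of reach is approached as far as the arm can. Shift and turn numbers lie between -1 and 1, and a call with a number outside is refused. A call with a gripper value outside its range is refused whole. The fingers move at their own pace and stop on an object; "squeeze" is the grip in N (left out, the last holds). Time passes only in rows, so rows that repeat a pose let the fingers close, or fill a call up. It gives the time, the measured TCP pose, the force, the opening and the grip force at its end, in the units of the state.
- r.get_obs(): the state, without advancing time (a new reading comes with each control period).
- eyes.grab_frame(name): name is "side" or "top"; returns a dict with "pixels" (480x640x3 uint8, blue, green, red), "mtx" (3x3 intrinsics, pixels), "dist" ([k1, k2, p1, p2, k3] as OpenCV has them; the pictures are not rectified), "rvec" (rotation vector, rad) and "tvec" (3), from world to camera coordinates, as OpenCV has them. Camera axes: x right, y down, z forward; pixel columns grow to the right and rows downward; lengths in m; the calibration is good to about 2 mm. A picture is of the moment at which its call begins. There is no depth.
- ticket.finish_job(): hands the job in; it is judged then, once.
The state is a dict: "time": time; "joint_pos": joint angles; "qd": joint speeds; "tau": joint torques, N m; "tcp_pos": TCP position; "tcp_rot": TCP orientation; "contact_force": force on the tool from outside, world axes, zero at the start; "moment": the same for the moment, N m; "gripper_width": finger opening in m; "grip_force": force on a finger pad.
Only numpy, scipy, OpenCV 4.12 (cv2) and the standard library are available. Lean on these libraries where they do the work, as an engineer would, in place of code of your own. Each camera call takes 0.05 s, during which the arm holds its last target. There are 200 camera calls.

## Working session

There is one attempt and no reset: what is moved stays moved. The work goes in short steps, Python scripts to look and compute and a tool call to move; the robot and the scene stay as the last step left them, time stands still between calls to the robot, and variables do not carry over. Pictures are saved under pics/ and viewed, at most 14 in all, crops included, and the job is handed in when it is done.

Besides the shell and the picture viewer there is one more tool, called after "Request:" as name(argument=value, ...), one argument or row to a line, values as JSON. apply_moves: Moves the arm, as the interface text tells. Its arguments: {"type":"object","properties":{"moves":{"type":"array"},"squeeze":{"type":"number"}},"required":["moves"]}

```bash
mkdir -p pics
python3 - <<'E'
from workcell import r,eyes
import cv2
for n in("top","side"):
    f=eyes.grab_frame(n); cv2.imwrite(f"pics/{n}0.png",f["pixels"])
    import pickle; pickle.dump(f,open(f"{n}0.pkl","wb")); print(n,f["mtx"],f["dist"],f["rvec"],f["tvec"])
o=r.get_obs(); print(o["tcp_pos"],o["tcp_rot"],o["time"])
E
```

```text
top [[568.2338403    0.         311.1947999 ]
 [  0.         568.2338403  238.03114476]
 [  0.           0.           1.        ]] [0.02127757 0.         0.         0.         0.        ] [ 2.14874268 -2.13123644  0.12336473] [0.01284536 0.48782871 1.14798625]
side [[495.84359794   0.         316.79517583]
 [  0.         495.84359794 236.87497587]
 [  0.           0.           1.        ]] [-0.01910658  0.          0.          0.          0.        ] [ 2.15348018 -0.1840459   0.12842347] [-0.47258113  0.07550496  1.23042741]
[ 0.20829037 -0.53545675  0.25190391] [[ 9.32038205e-01  3.62359908e-01 -2.87563393e-04]
 [ 3.62359903e-01 -9.32036966e-01  1.54750569e-03]
 [ 2.92734305e-04 -1.54653586e-03 -9.99998761e-01]] 0.1
```

View pics/top0.png

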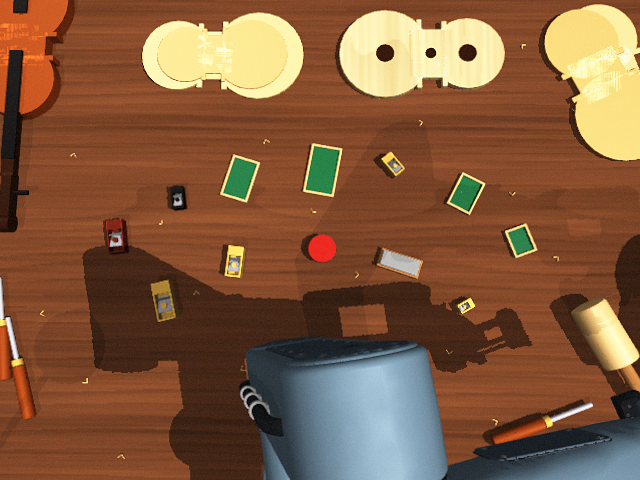

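View pics/side0.png

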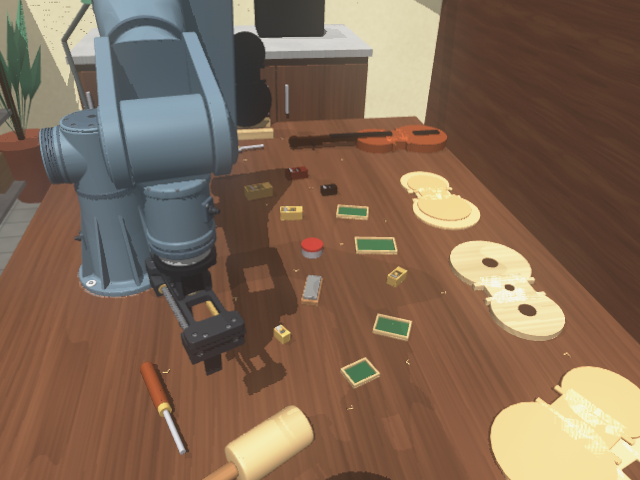

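The top view shows the brass planes near (163,301), (233,261), (392,164) and (466,306), and the rests near (240,178), (322,170), (466,193) and (520,240). The wooden planes are at (116,236) and (177,198). The side view confirms this layout. Next I'll enlarge crops of the planes and segment the felts.

```bash
cat > h.py <<'E'
import cv2,numpy as np,pickle
def ray(f,uv,z):
    uv=np.array(uv,float).reshape(-1,1,2)
    n=cv2.undistortPoints(uv,f["mtx"],f["dist"])[:,0]
    R=cv2.Rodrigues(f["rvec"])[0]; c=-R.T@np.ravel(f["tvec"])
    d=np.c_[n,np.ones(len(n))]@R
    return c+d*((z-c[2])/d[:,2])[:,None]
def proj(f,P): return cv2.projectPoints(np.array(P,float).reshape(-1,1,3),f["rvec"],np.ravel(f["tvec"]),f["mtx"],f["dist"])[0][:,0]
def rect(P):  # centre, size, yaw of the long axis
    (c,s,a)=cv2.minAreaRect((P[:,:2]*1000).astype(np.float32)); 
    if s[0]<s[1]: s=s[::-1];a+=90
    return np.round(c,1),np.round(s,1),round((a+90)%180-90,1)
E
python3 - <<'E'
from h import *
f=pickle.load(open("top0.pkl","rb")); im=f["pixels"]
hsv=cv2.cvtColor(im,cv2.COLOR_BGR2HSV)
g=cv2.inRange(hsv,(55,90,40),(90,255,255)); cs,_=cv2.findContours(g,0,2)
for c in cs:
    if cv2.contourArea(c)>200: print("felt",c.mean((0,1)).round(),rect(ray(f,c,.004)))
tiles=[]
for (u,v) in((163,301),(233,261),(392,164),(466,306)):
    t=cv2.resize(im[v-30:v+30,u-30:u+30],None,fx=6,fy=6,interpolation=cv2.INTER_CUBIC)
    t=t[:,:]
    for k in range(0,60,10):
        cv2.putText(t,str(u-30+k),(k*6,8),0,.3,(255,255,255)); cv2.putText(t,str(v-30+k),(0,k*6+4),0,.3,(255,255,255))
        t[::4,k*6]=255; t[k*6,::4]=255
    tiles.append(t[:300] if 0 else t)
a=np.vstack([np.hstack(tiles[:2]),np.hstack(tiles[2:])]); a=cv2.resize(a,(600,600),interpolation=cv2.INTER_AREA)
cv2.imwrite("pics/crops.png",a)
E
```

```text
felt [520. 240.] (array([ 490. , -423.5]), array([49.1, 36.1]), 20.6)
felt [465. 193.] (array([ 591.4, -311.8]), array([64. , 43.4]), -27.2)
felt [239. 178.] (array([622.2, 174.3]), array([81.1, 48. ]), -16.8)
felt [322. 170.] (array([641.6,  -4.9]), array([97.1, 55.1]), -9.9)
```

View pics/crops.png

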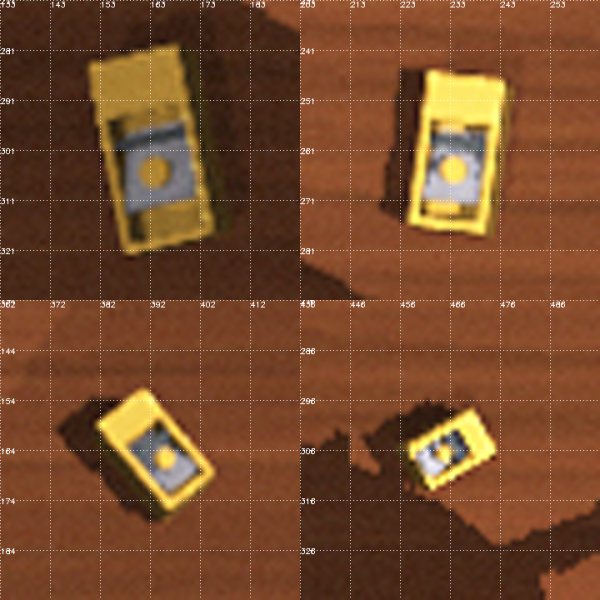

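Run:
```python
from h import *
f=pickle.load(open("top0.pkl","rb"))
Q={"largest":(.031,[(151,284),(168.6,280.2),(176,317),(158.4,321.8)]),"third":(.028,[(228,245),(244.2,246.6),(240.6,277.8),(224.6,275.4)]),
"second":(.025,[(381.6,159),(391,151.6),(404.8,168),(395.4,176)]),"smallest":(.022,[(457.4,305.2),(471,297.6),(475.2,305.6),(462.4,314)])}
for k,(z,q) in Q.items():
    P=ray(f,np.array(q)-.5,z); print(k,P.mean(0).round(4),rect(P))
# cross-check with side camera: predicted pixel of top centre
s=pickle.load(open("side0.pkl","rb"))
for k,(z,q) in Q.items(): print(k,proj(s,ray(f,np.array(q)-.5,z).mean(0)))
print(proj(s,[(.490,-.4235,.004),(.5914,-.3118,.004),(.6222,.1743,.004),(.6416,-.0049,.004)]))
for u in((116,232),(177,196)): print(ray(f,[u],.028))
for u,z in(((322,248),.02),((400,262),.02)): print(ray(f,[u],z))
```

```text
largest [0.3568 0.3212 0.031 ] (array([356.7, 321.2]), array([79.5, 37.1]), 13.9)
third [0.4399 0.1777 0.028 ] (array([439.5, 177.8]), array([65.6, 34.2]), -5.1)
second [ 0.6508 -0.1547  0.025 ] (array([ 650.5, -154.7]), array([47. , 26.6]), 38.9)
smallest [ 0.3526 -0.3018  0.022 ] (array([ 352.2, -302.2]), array([32.5, 20.2]), -60.7)
largest [[258.84606904 186.4350693 ]]
third [[291.97663348 208.58463342]]
second [[397.92397644 272.38755218]]
smallest [[282.7240422  330.08673042]]
[[361.02369365 372.71166293]
 [393.39153012 326.84474641]
 [353.08734994 211.62577454]
 [376.21483684 245.00049827]]
[[0.49855054 0.42770411 0.028     ]]
[[0.57651477 0.30231231 0.028     ]]
[[ 0.46863683 -0.00572884  0.02      ]]
[[ 0.44042282 -0.16840427  0.02      ]]
```

```bash
cat > plan.py <<'E'
# usage: plan.py x y z yaw n [x y z yaw n ...]: end row of each of n calls per leg (mm, deg), from the measured pose
import sys,numpy as np
from workcell import r
o=r.get_obs(); R=o["tcp_rot"]; p=np.array(o["tcp_pos"])*1000; a=np.degrees(np.arctan2(R[1,0],R[0,0]))
print("t",round(o["time"],2),"at",p.round(1),round(a,1),"grip",round(o["gripper_width"]*1000,1),round(o["grip_force"],1))
A=list(map(float,sys.argv[1:]))
while A:
    *q,yaw,n=A[:5]; A=A[5:]; n=int(n); q=np.array(q); step=(q-p)/n; da=((yaw-a+180)%360-180)/n
    for i in range(n):
        c,s=np.cos(np.radians(a)),np.sin(np.radians(a))
        e=np.array([step[0]*c+step[1]*s,step[0]*s-step[1]*c,-step[2],-10*da])/10
        print(*[tuple((e*k/5).round(2)) for k in (1,2,3,4,5)]); p=p+step; a+=da
    print("-")
E
python3 plan.py 352.3 -302 85 -60.7 3 352.3 -302 24 -60.7 1
```

```text
t 0.1 at [ 208.3 -535.5  251.9] 21.2 grip 88.1 0.0
(np.float64(1.46), np.float64(-1.1), np.float64(1.11), np.float64(5.46)) (np.float64(2.92), np.float64(-2.21), np.float64(2.23), np.float64(10.93)) (np.float64(4.38), np.float64(-3.31), np.float64(3.34), np.float64(16.39)) (np.float64(5.84), np.float64(-4.41), np.float64(4.45), np.float64(21.85)) (np.float64(7.29), np.float64(-5.51), np.float64(5.56), np.float64(27.32))
(np.float64(0.79), np.float64(-1.65), np.float64(1.11), np.float64(5.46)) (np.float64(1.58), np.float64(-3.3), np.float64(2.23), np.float64(10.93)) (np.float64(2.37), np.float64(-4.95), np.float64(3.34), np.float64(16.39)) (np.float64(3.16), np.float64(-6.6), np.float64(4.45), np.float64(21.85)) (np.float64(3.95), np.float64(-8.25), np.float64(5.56), np.float64(27.32))
(np.float64(-0.05), np.float64(-1.83), np.float64(1.11), np.float64(5.46)) (np.float64(-0.11), np.float64(-3.66), np.float64(2.23), np.float64(10.93)) (np.float64(-0.16), np.float64(-5.48), np.float64(3.34), np.float64(16.39)) (np.float64(-0.22), np.float64(-7.31), np.float64(4.45), np.float64(21.85)) (np.float64(-0.27), np.float64(-9.14), np.float64(5.56), np.float64(27.32))
-
(np.float64(0.0), np.float64(-0.0), np.float64(1.22), np.float64(-0.0)) (np.float64(0.0), np.float64(-0.0), np.float64(2.44), np.float64(-0.0)) (np.float64(0.0), np.float64(-0.0), np.float64(3.66), np.float64(-0.0)) (np.float64(0.0), np.float64(-0.0), np.float64(4.88), np.float64(-0.0)) (np.float64(0.0), np.float64(-0.0), np.float64(6.1), np.float64(-0.0))
-
```

Units first: shifts go in shares of 75 cm and turns go in shares of 45 degrees. So 7.3 cm / 75 = 0.0973, 5.8 cm / 75 = 0.0773, 27.3 degrees / 45 = 0.6067.

Request:
apply_moves(
  moves=[
    {"tx": 0.02, "ty": -0.0147, "tz": 0.0147, "turn": 0.1222, "gripper": 5},
    {"tx": 0.0387, "ty": -0.0293, "tz": 0.0293, "turn": 0.2444, "gripper": 5},
    {"tx": 0.0587, "ty": -0.044, "tz": 0.044, "turn": 0.3644, "gripper": 5},
    {"tx": 0.0773, "ty": -0.0587, "tz": 0.0587, "turn": 0.4867, "gripper": 5},
    {"tx": 0.0973, "ty": -0.0733, "tz": 0.0747, "turn": 0.6067, "gripper": 5},
  ],
)

```text
time: 0.52
tcp_pos: [0.2567, -0.4573, 0.196]
tcp_rot: [[0.994, -0.11, -0.0], [-0.11, -0.994, 0.0], [-0.0, -0.0, -1.0]]
contact_force: [-0.3, 0.6, -0.0]
gripper_width: 0.0567
grip_force: 0.0
```

Scaled: -8.25 cm / 75 = -0.11, -6.6 cm / 75 = -0.088, 27.3 degrees / 45 = 0.6067.

Request:
apply_moves(
  moves=[
    {"tx": 0.0107, "ty": -0.0227, "tz": 0.0147, "turn": 0.1222, "gripper": 5},
    {"tx": 0.0213, "ty": -0.044, "tz": 0.0293, "turn": 0.2444, "gripper": 5},
    {"tx": 0.032, "ty": -0.0667, "tz": 0.044, "turn": 0.3644, "gripper": 5},
    {"tx": 0.0427, "ty": -0.088, "tz": 0.0587, "turn": 0.4867, "gripper": 5},
    {"tx": 0.0527, "ty": -0.11, "tz": 0.0747, "turn": 0.6067, "gripper": 5},
  ],
)

```text
time: 0.93
tcp_pos: [0.3048, -0.3794, 0.1401]
tcp_rot: [[0.833, -0.554, -0.0], [-0.554, -0.833, 0.0], [-0.0, -0.0, -1.0]]
contact_force: [-0.7, -1.0, 0.3]
gripper_width: 0.0498
grip_force: 0.0
```

Scaled: -9.1 cm / 75 = -0.1213, -6.9 cm / 75 = -0.092, 27.3 degrees / 45 = 0.6067.

Request:
apply_moves(
  moves=[
    {"tx": -0.0013, "ty": -0.0307, "tz": 0.0187, "turn": 0.1556, "gripper": 5},
    {"tx": -0.0013, "ty": -0.0613, "tz": 0.0373, "turn": 0.3111, "gripper": 5},
    {"tx": -0.0027, "ty": -0.092, "tz": 0.056, "turn": 0.4667, "gripper": 5},
    {"tx": -0.0036, "ty": -0.1213, "tz": 0.0733, "turn": 0.6067, "gripper": 5},
    {"tx": -0.0036, "ty": -0.1213, "tz": 0.0733, "turn": 0.6067, "gripper": 5},
  ],
)

```text
time: 1.35
tcp_pos: [0.3518, -0.2979, 0.0828]
tcp_rot: [[0.487, -0.873, -0.003], [-0.873, -0.487, 0.006], [-0.007, -0.0, -1.0]]
contact_force: [-0.8, 0.2, -0.5]
gripper_width: 0.0498
grip_force: 0.0
```

```bash
sed -i 's/^        print(\*\[.*$/        print(e.round(2).tolist()); p=p+step; a+=da/' plan.py
python3 plan.py 352.3 -302 24 -60.7 1
```

```text
t 1.35 at [ 351.8 -297.9   82.8] -60.8 grip 49.8 0.0
[0.38, 0.16, 5.88, -0.15]
-
```

Scaled: 6 cm / 75 = 0.08, 5.5 cm / 75 = 0.0733.

Request:
apply_moves(
  moves=[
    {"tx": 0, "ty": 0, "tz": 0, "turn": 0, "gripper": 5},
    {"tx": 0, "ty": 0, "tz": 0.0267, "turn": 0, "gripper": 5},
    {"tx": 0, "ty": 0, "tz": 0.0533, "turn": 0, "gripper": 5},
    {"tx": 0, "ty": 0, "tz": 0.0733, "turn": 0, "gripper": 5},
    {"tx": 0, "ty": 0, "tz": 0.08, "turn": 0, "gripper": 5},
  ],
)

```text
time: 1.77
tcp_pos: [0.3514, -0.3034, 0.0246]
tcp_rot: [[0.491, -0.871, -0.001], [-0.871, -0.491, 0.001], [-0.001, 0.0, -1.0]]
contact_force: [0.0, -0.8, 0.7]
gripper_width: 0.0502
grip_force: 0.0
```

Request:
apply_moves(
  moves=[
    {"tx": 0, "ty": 0, "tz": 0, "turn": 0, "gripper": 5},
    {"tx": 0, "ty": 0, "tz": 0, "turn": 0, "gripper": 5},
    {"tx": 0, "ty": 0, "tz": 0, "turn": 0, "gripper": 5},
    {"tx": 0, "ty": 0, "tz": 0, "turn": 0, "gripper": 5},
    {"tx": 0, "ty": 0, "tz": 0, "turn": 0, "gripper": 5},
  ],
)

```text
time: 2.18
tcp_pos: [0.3526, -0.3035, 0.0266]
tcp_rot: [[0.49, -0.872, 0.001], [-0.872, -0.49, -0.001], [0.002, -0.0, -1.0]]
contact_force: [0.2, 0.2, 0.1]
gripper_width: 0.0498
grip_force: 0.0
```

```bash
python3 plan.py 352.3 -302 24 -60.7 1
python3 - <<'E'
from workcell import eyes
import cv2
f=eyes.grab_frame("side"); cv2.imwrite("pics/s1.png",cv2.resize(f["pixels"][260:400,200:380],None,fx=4,fy=4,interpolation=2))
E
```

```text
t 2.18 at [ 352.6 -303.5   26.6] -60.6 grip 49.8 0.0
[-0.15, -0.05, 0.26, 0.06]
-
```

View pics/s1.png

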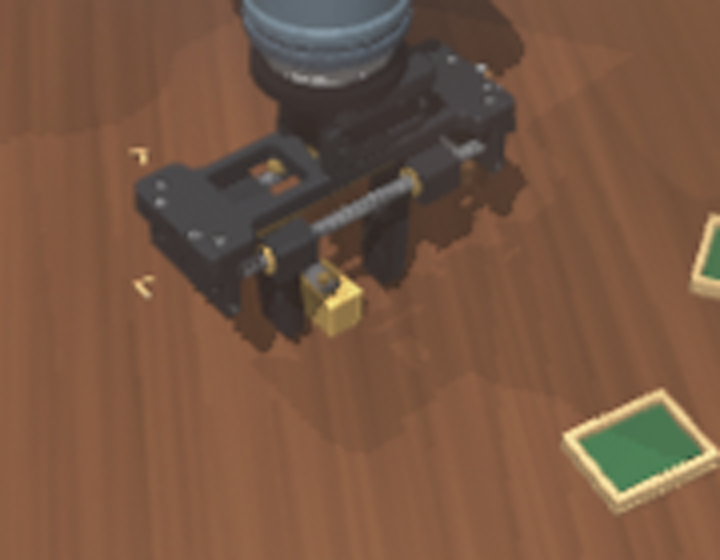

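The fingers straddle the smallest plane, with tips at crop pixels (285,330) and (390,280) and the plane at (335,300) between them. I'll lower 2.5 mm and close.

Scaled: 0.25 cm / 75 = 0.0033, -0.15 cm / 75 = -0.002.

Request:
apply_moves(
  moves=[
    {"tx": -0.002, "ty": 0, "tz": 0.0033, "turn": 0, "gripper": 5},
    {"tx": -0.002, "ty": 0, "tz": 0.0033, "turn": 0, "gripper": 5},
    {"tx": -0.002, "ty": 0, "tz": 0.0033, "turn": 0, "gripper": 1.5},
    {"tx": -0.002, "ty": 0, "tz": 0.0033, "turn": 0, "gripper": 1.5},
    {"tx": -0.002, "ty": 0, "tz": 0.0033, "turn": 0, "gripper": 1.5},
  ],
  squeeze=20,
)

```text
time: 2.65
tcp_pos: [0.3515, -0.3015, 0.0232]
tcp_rot: [[0.49, -0.872, -0.0], [-0.872, -0.49, 0.0], [-0.0, -0.0, -1.0]]
contact_force: [-0.1, -0.2, 0.5]
gripper_width: 0.0319
grip_force: 0.0
```

Request:
apply_moves(
  moves=[
    {"tx": 0, "ty": 0, "tz": 0, "turn": 0, "gripper": 1.5},
    {"tx": 0, "ty": 0, "tz": 0, "turn": 0, "gripper": 1.5},
    {"tx": 0, "ty": 0, "tz": 0, "turn": 0, "gripper": 1.5},
    {"tx": 0, "ty": 0, "tz": 0, "turn": 0, "gripper": 1.5},
    {"tx": 0, "ty": 0, "tz": 0, "turn": 0, "gripper": 1.5},
  ],
)

```text
time: 3.07
tcp_pos: [0.3515, -0.3016, 0.0232]
tcp_rot: [[0.49, -0.872, 0.0], [-0.872, -0.49, -0.0], [0.0, 0.0, -1.0]]
contact_force: [0.2, -0.4, 0.5]
gripper_width: 0.0194
grip_force: 20.0
```

```bash
python3 plan.py 352.3 -302 80 -60.7 1 490 -423.5 80 20.6 3 490 -423.5 28.5 20.6 1
```

```text
t 3.07 at [ 351.5 -301.6   23.2] -60.7 grip 19.4 20.0
[0.07, -0.05, -5.68, 0.05]
-
[5.78, -2.02, -0.0, -27.1]
[6.06, 0.83, -0.0, -27.1]
[5.02, 3.5, -0.0, -27.1]
-
[0.0, 0.0, 5.15, -0.0]
-
```

Scaled: -5.7 cm / 75 = -0.076, -5.2 cm / 75 = -0.0693.

Request:
apply_moves(
  moves=[
    {"tx": 0, "ty": 0, "tz": -0.0133, "turn": 0, "gripper": 1.5},
    {"tx": 0, "ty": 0, "tz": -0.0333, "turn": 0, "gripper": 1.5},
    {"tx": 0, "ty": 0, "tz": -0.0533, "turn": 0, "gripper": 1.5},
    {"tx": 0, "ty": 0, "tz": -0.0693, "turn": 0, "gripper": 1.5},
    {"tx": 0, "ty": 0, "tz": -0.076, "turn": 0, "gripper": 1.5},
  ],
)

```text
time: 3.48
tcp_pos: [0.3522, -0.3024, 0.0824]
tcp_rot: [[0.49, -0.872, 0.002], [-0.872, -0.49, -0.002], [0.003, -0.0, -1.0]]
contact_force: [0.0, -0.1, -0.4]
gripper_width: 0.0197
grip_force: 20.0
```

Scaled: 5.8 cm / 75 = 0.0773, 4.6 cm / 75 = 0.0613, -27.1 degrees / 45 = -0.6022.

Request:
apply_moves(
  moves=[
    {"tx": 0.0133, "ty": -0.004, "tz": 0, "turn": -0.1111, "gripper": 1.5},
    {"tx": 0.0267, "ty": -0.0093, "tz": 0, "turn": -0.2222, "gripper": 1.5},
    {"tx": 0.044, "ty": -0.016, "tz": 0, "turn": -0.3556, "gripper": 1.5},
    {"tx": 0.0613, "ty": -0.0213, "tz": 0, "turn": -0.4889, "gripper": 1.5},
    {"tx": 0.0773, "ty": -0.0267, "tz": 0, "turn": -0.6022, "gripper": 1.5},
  ],
)

```text
time: 3.9
tcp_pos: [0.3978, -0.3426, 0.0803]
tcp_rot: [[0.836, -0.548, -0.0], [-0.548, -0.836, 0.0], [-0.0, -0.0, -1.0]]
contact_force: [0.4, 0.2, -1.9]
gripper_width: 0.0197
grip_force: 20.0
```

Scaled: 6.05 cm / 75 = 0.0807, 4.8 cm / 75 = 0.064, -27.1 degrees / 45 = -0.6022.

Request:
apply_moves(
  moves=[
    {"tx": 0.016, "ty": 0.002, "tz": 0, "turn": -0.12, "gripper": 1.5},
    {"tx": 0.032, "ty": 0.004, "tz": 0, "turn": -0.24, "gripper": 1.5},
    {"tx": 0.048, "ty": 0.0067, "tz": 0, "turn": -0.3622, "gripper": 1.5},
    {"tx": 0.064, "ty": 0.0093, "tz": 0, "turn": -0.4822, "gripper": 1.5},
    {"tx": 0.0807, "ty": 0.0113, "tz": 0, "turn": -0.6022, "gripper": 1.5},
  ],
)

```text
time: 4.32
tcp_pos: [0.4433, -0.3829, 0.0801]
tcp_rot: [[0.994, -0.108, -0.0], [-0.108, -0.994, 0.001], [-0.001, -0.001, -1.0]]
contact_force: [0.0, -0.4, -0.8]
gripper_width: 0.0198
grip_force: 20.0
```

Scaled: 5 cm / 75 = 0.0667, 4.7 cm / 75 = 0.0627, -27.1 degrees / 45 = -0.6022.

Request:
apply_moves(
  moves=[
    {"tx": 0.016, "ty": 0.012, "tz": 0, "turn": -0.1444, "gripper": 1.5},
    {"tx": 0.0333, "ty": 0.024, "tz": 0, "turn": -0.2889, "gripper": 1.5},
    {"tx": 0.0507, "ty": 0.0347, "tz": 0, "turn": -0.4333, "gripper": 1.5},
    {"tx": 0.0627, "ty": 0.0427, "tz": 0, "turn": -0.5556, "gripper": 1.5},
    {"tx": 0.0667, "ty": 0.0467, "tz": 0, "turn": -0.6022, "gripper": 1.5},
  ],
)

```text
time: 4.73
tcp_pos: [0.4898, -0.424, 0.0803]
tcp_rot: [[0.934, 0.357, 0.0], [0.357, -0.934, -0.0], [0.0, 0.001, -1.0]]
contact_force: [-1.4, 0.5, -0.3]
gripper_width: 0.0198
grip_force: 20.0
```

Scaled: 3 cm / 75 = 0.04, 2.2 cm / 75 = 0.0293.

Request:
apply_moves(
  moves=[
    {"tx": 0, "ty": 0, "tz": 0, "turn": 0, "gripper": 1.5},
    {"tx": 0, "ty": 0, "tz": 0, "turn": 0, "gripper": 1.5},
    {"tx": 0, "ty": 0, "tz": 0.0133, "turn": 0, "gripper": 1.5},
    {"tx": 0, "ty": 0, "tz": 0.0293, "turn": 0, "gripper": 1.5},
    {"tx": 0, "ty": 0, "tz": 0.04, "turn": 0, "gripper": 1.5},
  ],
)

```text
time: 5.15
tcp_pos: [0.488, -0.4222, 0.0482]
tcp_rot: [[0.936, 0.352, -0.001], [0.352, -0.936, 0.002], [-0.001, -0.002, -1.0]]
contact_force: [0.6, -0.1, -1.9]
gripper_width: 0.0199
grip_force: 20.0
```

Request:
apply_moves(
  moves=[
    {"tx": 0, "ty": 0, "tz": 0, "turn": 0, "gripper": 1.5},
    {"tx": 0, "ty": 0, "tz": 0, "turn": 0, "gripper": 1.5},
    {"tx": 0, "ty": 0, "tz": 0, "turn": 0, "gripper": 1.5},
    {"tx": 0, "ty": 0, "tz": 0, "turn": 0, "gripper": 1.5},
    {"tx": 0, "ty": 0, "tz": 0, "turn": 0, "gripper": 1.5},
  ],
)

```text
time: 5.57
tcp_pos: [0.4891, -0.4236, 0.0508]
tcp_rot: [[0.936, 0.353, 0.001], [0.353, -0.936, -0.001], [0.0, 0.001, -1.0]]
contact_force: [0.3, -0.5, -1.0]
gripper_width: 0.0197
grip_force: 20.0
```

```bash
python3 plan.py 490 -423.5 27.7 20.6 1
```

```text
t 5.57 at [ 489.1 -423.6   50.8] 20.6 grip 19.7 20.0
[0.08, 0.02, 2.31, 0.04]
-
```

Scaled: 2.3 cm / 75 = 0.0307, 2.1 cm / 75 = 0.028.

Request:
apply_moves(
  moves=[
    {"tx": 0, "ty": 0, "tz": 0.008, "turn": 0, "gripper": 1.5},
    {"tx": 0, "ty": 0, "tz": 0.016, "turn": 0, "gripper": 1.5},
    {"tx": 0, "ty": 0, "tz": 0.0227, "turn": 0, "gripper": 1.5},
    {"tx": 0, "ty": 0, "tz": 0.028, "turn": 0, "gripper": 1.5},
    {"tx": 0, "ty": 0, "tz": 0.0307, "turn": 0, "gripper": 1.5},
  ],
)

```text
time: 5.98
tcp_pos: [0.4885, -0.4228, 0.0271]
tcp_rot: [[0.936, 0.353, -0.001], [0.353, -0.936, 0.001], [-0.001, -0.002, -1.0]]
contact_force: [-6.7, 5.2, 19.1]
gripper_width: 0.0198
grip_force: 20.0
```

Request:
apply_moves(
  moves=[
    {"tx": 0, "ty": 0, "tz": 0, "turn": 0, "gripper": 1.5},
    {"tx": 0, "ty": 0, "tz": 0, "turn": 0, "gripper": 1.5},
    {"tx": 0, "ty": 0, "tz": 0, "turn": 0, "gripper": 1.5},
    {"tx": 0, "ty": 0, "tz": 0, "turn": 0, "gripper": 1.5},
    {"tx": 0, "ty": 0, "tz": 0, "turn": 0, "gripper": 1.5},
  ],
)

```text
time: 6.4
tcp_pos: [0.4888, -0.4232, 0.0272]
tcp_rot: [[0.936, 0.353, -0.0], [0.353, -0.936, 0.0], [-0.0, -0.0, -1.0]]
contact_force: [-1.4, 0.2, 2.7]
gripper_width: 0.0197
grip_force: 20.0
```

Contact is light, so the sole is on the felt. I'll open, rise, and plan the move to the second plane.

Request:
apply_moves(
  moves=[
    {"tx": 0, "ty": 0, "tz": 0, "turn": 0, "gripper": 4.5},
    {"tx": 0, "ty": 0, "tz": 0, "turn": 0, "gripper": 4.5},
    {"tx": 0, "ty": 0, "tz": 0, "turn": 0, "gripper": 4.5},
    {"tx": 0, "ty": 0, "tz": 0, "turn": 0, "gripper": 4.5},
    {"tx": 0, "ty": 0, "tz": 0, "turn": 0, "gripper": 4.5},
  ],
)

```text
time: 6.82
tcp_pos: [0.4888, -0.4232, 0.0271]
tcp_rot: [[0.936, 0.353, -0.0], [0.353, -0.936, 0.0], [-0.0, -0.0, -1.0]]
contact_force: [0.1, -0.0, 0.1]
gripper_width: 0.0447
grip_force: 0.0
```

Scaled: -5.8 cm / 75 = -0.0773, -5 cm / 75 = -0.0667.

Request:
apply_moves(
  moves=[
    {"tx": 0, "ty": 0, "tz": -0.0067, "turn": 0, "gripper": 5.2},
    {"tx": 0, "ty": 0, "tz": -0.0267, "turn": 0, "gripper": 5.2},
    {"tx": 0, "ty": 0, "tz": -0.0467, "turn": 0, "gripper": 5.2},
    {"tx": 0, "ty": 0, "tz": -0.0667, "turn": 0, "gripper": 5.2},
    {"tx": 0, "ty": 0, "tz": -0.0773, "turn": 0, "gripper": 5.2},
  ],
)

```text
time: 7.23
tcp_pos: [0.4901, -0.4247, 0.0893]
tcp_rot: [[0.936, 0.353, 0.003], [0.353, -0.936, -0.004], [0.002, 0.005, -1.0]]
contact_force: [-0.0, 0.5, -0.2]
gripper_width: 0.052
grip_force: 0.0
```

```bash
python3 plan.py 650.6 -154.7 85 38.9 3 650.6 -154.7 24 38.9 1
```

```text
t 7.23 at [ 490.1 -424.7   89.3] 20.6 grip 52.0 0.0
[8.18, -6.53, 0.14, -6.08]
[8.83, -5.63, 0.14, -6.08]
[9.37, -4.66, 0.14, -6.08]
-
[0.0, 0.0, 6.1, -0.0]
-
```

Scaled: 8.2 cm / 75 = 0.1093, 1.5 cm / 75 = 0.02, -6.1 degrees / 45 = -0.1356.

Request:
apply_moves(
  moves=[
    {"tx": 0.02, "ty": -0.016, "tz": 0, "turn": -0.0222, "gripper": 5.2},
    {"tx": 0.0427, "ty": -0.0347, "tz": 0, "turn": -0.0533, "gripper": 5.2},
    {"tx": 0.0653, "ty": -0.052, "tz": 0, "turn": -0.08, "gripper": 5.2},
    {"tx": 0.0867, "ty": -0.0693, "tz": 0, "turn": -0.1089, "gripper": 5.2},
    {"tx": 0.1093, "ty": -0.0867, "tz": 0, "turn": -0.1356, "gripper": 5.2},
  ],
)

```text
time: 7.65
tcp_pos: [0.5433, -0.333, 0.0867]
tcp_rot: [[0.893, 0.451, 0.001], [0.451, -0.893, -0.001], [0.001, 0.002, -1.0]]
contact_force: [-0.0, -0.9, -0.4]
gripper_width: 0.0522
grip_force: 0.0
```

Scaled: 8.8 cm / 75 = 0.1173, 7.1 cm / 75 = 0.0947, -6.1 degrees / 45 = -0.1356.

Request:
apply_moves(
  moves=[
    {"tx": 0.024, "ty": -0.0147, "tz": 0, "turn": -0.0267, "gripper": 5.2},
    {"tx": 0.0467, "ty": -0.0293, "tz": 0, "turn": -0.0533, "gripper": 5.2},
    {"tx": 0.0707, "ty": -0.0453, "tz": 0, "turn": -0.08, "gripper": 5.2},
    {"tx": 0.0947, "ty": -0.06, "tz": 0, "turn": -0.1089, "gripper": 5.2},
    {"tx": 0.1173, "ty": -0.0747, "tz": 0, "turn": -0.1356, "gripper": 5.2},
  ],
)

```text
time: 8.07
tcp_pos: [0.597, -0.2431, 0.0867]
tcp_rot: [[0.839, 0.543, 0.001], [0.543, -0.839, -0.001], [0.001, 0.001, -1.0]]
contact_force: [0.6, -0.9, -0.3]
gripper_width: 0.0517
grip_force: 0.0
```

Scaled: 9.4 cm / 75 = 0.1253, 9 cm / 75 = 0.12, -6.1 degrees / 45 = -0.1356.

Request:
apply_moves(
  moves=[
    {"tx": 0.0333, "ty": -0.016, "tz": 0, "turn": -0.0333, "gripper": 5.2},
    {"tx": 0.0667, "ty": -0.0333, "tz": 0, "turn": -0.0667, "gripper": 5.2},
    {"tx": 0.1, "ty": -0.0493, "tz": 0, "turn": -0.1089, "gripper": 5.2},
    {"tx": 0.12, "ty": -0.06, "tz": 0, "turn": -0.1356, "gripper": 5.2},
    {"tx": 0.1253, "ty": -0.0627, "tz": 0, "turn": -0.1356, "gripper": 5.2},
  ],
)

```text
time: 8.48
tcp_pos: [0.6511, -0.1507, 0.0866]
tcp_rot: [[0.775, 0.631, 0.002], [0.631, -0.775, -0.0], [0.001, 0.001, -1.0]]
contact_force: [-0.4, -0.1, -0.1]
gripper_width: 0.0521
grip_force: 0.0
```

Scaled: 1.5 cm / 75 = 0.02, 1 cm / 75 = 0.0133.

Request:
apply_moves(
  moves=[
    {"tx": 0, "ty": 0, "tz": 0, "turn": 0, "gripper": 5.2},
    {"tx": 0, "ty": 0, "tz": 0, "turn": 0, "gripper": 5.2},
    {"tx": 0, "ty": 0, "tz": 0.0133, "turn": 0, "gripper": 5.2},
    {"tx": 0, "ty": 0, "tz": 0.02, "turn": 0, "gripper": 5.2},
    {"tx": 0, "ty": 0, "tz": 0.02, "turn": 0, "gripper": 5.2},
  ],
)

```text
time: 8.9
tcp_pos: [0.6478, -0.1541, 0.068]
tcp_rot: [[0.779, 0.627, -0.003], [0.627, -0.779, 0.001], [-0.002, -0.003, -1.0]]
contact_force: [-1.0, -0.2, -0.4]
gripper_width: 0.0524
grip_force: 0.0
```

Request:
apply_moves(
  moves=[
    {"tx": 0, "ty": 0, "tz": 0, "turn": 0, "gripper": 5.2},
    {"tx": 0, "ty": 0, "tz": 0, "turn": 0, "gripper": 5.2},
    {"tx": 0, "ty": 0, "tz": 0, "turn": 0, "gripper": 5.2},
    {"tx": 0, "ty": 0, "tz": 0, "turn": 0, "gripper": 5.2},
    {"tx": 0, "ty": 0, "tz": 0, "turn": 0, "gripper": 5.2},
  ],
)

```text
time: 9.32
tcp_pos: [0.6497, -0.1535, 0.0705]
tcp_rot: [[0.778, 0.629, 0.0], [0.629, -0.778, -0.0], [0.0, 0.0, -1.0]]
contact_force: [-0.3, 0.4, -0.3]
gripper_width: 0.052
grip_force: 0.0
```

```bash
python3 plan.py 650.6 -154.7 24 38.9 1
```

```text
t 9.32 at [ 649.7 -153.5   70.5] 38.9 grip 52.0 0.0
[-0.0, 0.15, 4.65, 0.04]
-
```

Request:
apply_moves(
  moves=[
    {"tx": 0, "ty": 0.002, "tz": 0.0133, "turn": 0, "gripper": 5.2},
    {"tx": 0, "ty": 0.002, "tz": 0.0333, "turn": 0, "gripper": 5.2},
    {"tx": 0, "ty": 0.002, "tz": 0.0533, "turn": 0, "gripper": 5.2},
    {"tx": 0, "ty": 0.002, "tz": 0.06, "turn": 0, "gripper": 5.2},
    {"tx": 0, "ty": 0.002, "tz": 0.062, "turn": 0, "gripper": 5.2},
  ],
)

```text
time: 9.73
tcp_pos: [0.6484, -0.1537, 0.0203]
tcp_rot: [[0.778, 0.629, -0.005], [0.629, -0.778, 0.002], [-0.002, -0.005, -1.0]]
contact_force: [0.2, -0.1, 0.1]
gripper_width: 0.0519
grip_force: 0.0
```

Request:
apply_moves(
  moves=[
    {"tx": 0, "ty": 0, "tz": 0, "turn": 0, "gripper": 5.2},
    {"tx": 0, "ty": 0, "tz": 0, "turn": 0, "gripper": 5.2},
    {"tx": 0, "ty": 0, "tz": 0, "turn": 0, "gripper": 2},
    {"tx": 0, "ty": 0, "tz": 0, "turn": 0, "gripper": 2},
    {"tx": 0, "ty": 0, "tz": 0, "turn": 0, "gripper": 2},
  ],
  squeeze=25,
)

```text
time: 10.15
tcp_pos: [0.6509, -0.1547, 0.0245]
tcp_rot: [[0.778, 0.629, 0.001], [0.629, -0.778, -0.0], [0.001, 0.001, -1.0]]
contact_force: [0.8, 0.0, 0.6]
gripper_width: 0.0338
grip_force: 0.0
```

Request:
apply_moves(
  moves=[
    {"tx": 0, "ty": 0, "tz": 0, "turn": 0, "gripper": 2},
    {"tx": 0, "ty": 0, "tz": 0, "turn": 0, "gripper": 2},
    {"tx": 0, "ty": 0, "tz": 0, "turn": 0, "gripper": 2},
    {"tx": 0, "ty": 0, "tz": 0, "turn": 0, "gripper": 2},
    {"tx": 0, "ty": 0, "tz": 0, "turn": 0, "gripper": 2},
  ],
)

```text
time: 10.57
tcp_pos: [0.6507, -0.1547, 0.0242]
tcp_rot: [[0.778, 0.629, 0.0], [0.629, -0.778, -0.0], [0.0, 0.0, -1.0]]
contact_force: [-0.9, 0.7, 4.2]
gripper_width: 0.0258
grip_force: 25.0
```

```bash
python3 plan.py 650.6 -154.7 80 38.9 1 591.4 -311.8 80 -27.2 3
python3 - <<'E'
from workcell import eyes
import cv2
f=eyes.grab_frame("side"); cv2.imwrite("pics/s2.png",cv2.resize(f["pixels"][200:400,310:490],None,fx=3,fy=3,interpolation=2))
E
```

```text
t 10.57 at [ 650.7 -154.7   24.2] 38.9 grip 25.8 25.0
[-0.01, -0.0, -5.58, 0.04]
-
[-4.82, 2.84, -0.0, 22.03]
[-3.41, 4.44, -0.0, 22.03]
[-1.49, 5.39, -0.0, 22.03]
-
```

View pics/s2.png

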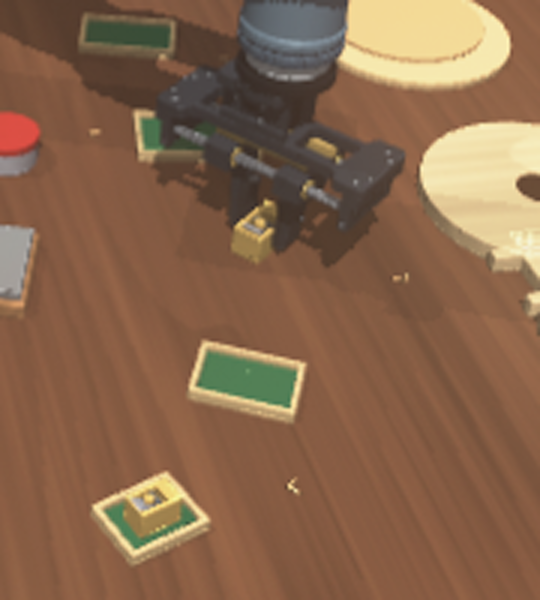

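The smallest plane sits centred in its rest at crop (150,510), and the second plane is gripped at (255,230). I'll carry it to its rest at (248,380).

Scaled: -5.6 cm / 75 = -0.0747, -5.2 cm / 75 = -0.0693.

Request:
apply_moves(
  moves=[
    {"tx": 0, "ty": 0, "tz": -0.0133, "turn": 0, "gripper": 2},
    {"tx": 0, "ty": 0, "tz": -0.0333, "turn": 0, "gripper": 2},
    {"tx": 0, "ty": 0, "tz": -0.0533, "turn": 0, "gripper": 2},
    {"tx": 0, "ty": 0, "tz": -0.0693, "turn": 0, "gripper": 2},
    {"tx": 0, "ty": 0, "tz": -0.0747, "turn": 0, "gripper": 2},
  ],
)

```text
time: 11.03
tcp_pos: [0.6523, -0.1554, 0.0837]
tcp_rot: [[0.778, 0.629, 0.005], [0.629, -0.778, -0.002], [0.002, 0.005, -1.0]]
contact_force: [1.2, -1.3, -0.4]
gripper_width: 0.0256
grip_force: 25.0
```

Scaled: -4.8 cm / 75 = -0.064, -3.8 cm / 75 = -0.0507, 22 degrees / 45 = 0.4889.

Request:
apply_moves(
  moves=[
    {"tx": -0.0107, "ty": 0.0053, "tz": 0, "turn": 0.0778, "gripper": 2},
    {"tx": -0.024, "ty": 0.0133, "tz": 0, "turn": 0.1778, "gripper": 2},
    {"tx": -0.0373, "ty": 0.0213, "tz": 0, "turn": 0.2889, "gripper": 2},
    {"tx": -0.0507, "ty": 0.0293, "tz": 0, "turn": 0.3889, "gripper": 2},
    {"tx": -0.064, "ty": 0.038, "tz": 0, "turn": 0.4889, "gripper": 2},
  ],
)

```text
time: 11.45
tcp_pos: [0.6309, -0.2073, 0.0803]
tcp_rot: [[0.958, 0.288, 0.0], [0.288, -0.958, -0.0], [0.0, 0.0, -1.0]]
contact_force: [-0.3, 0.2, -0.9]
gripper_width: 0.026
grip_force: 25.0
```

Scaled: 4.45 cm / 75 = 0.0593, 3.6 cm / 75 = 0.048, 22 degrees / 45 = 0.4889.

Request:
apply_moves(
  moves=[
    {"tx": -0.0093, "ty": 0.012, "tz": 0, "turn": 0.0978, "gripper": 2},
    {"tx": -0.0187, "ty": 0.024, "tz": 0, "turn": 0.1956, "gripper": 2},
    {"tx": -0.0267, "ty": 0.036, "tz": 0, "turn": 0.2933, "gripper": 2},
    {"tx": -0.036, "ty": 0.048, "tz": 0, "turn": 0.3911, "gripper": 2},
    {"tx": -0.0453, "ty": 0.0593, "tz": 0, "turn": 0.4889, "gripper": 2},
  ],
)

```text
time: 11.87
tcp_pos: [0.6114, -0.26, 0.0802]
tcp_rot: [[0.996, -0.092, 0.0], [-0.092, -0.996, -0.0], [0.0, 0.0, -1.0]]
contact_force: [0.3, -0.3, -0.5]
gripper_width: 0.0257
grip_force: 25.0
```

Scaled: 5.4 cm / 75 = 0.072, 5 cm / 75 = 0.0667, 22 degrees / 45 = 0.4889.

Request:
apply_moves(
  moves=[
    {"tx": -0.004, "ty": 0.016, "tz": 0, "turn": 0.1111, "gripper": 2},
    {"tx": -0.0093, "ty": 0.0333, "tz": 0, "turn": 0.2222, "gripper": 2},
    {"tx": -0.0147, "ty": 0.0507, "tz": 0, "turn": 0.3556, "gripper": 2},
    {"tx": -0.0187, "ty": 0.0667, "tz": 0, "turn": 0.4556, "gripper": 2},
    {"tx": -0.02, "ty": 0.072, "tz": 0, "turn": 0.4889, "gripper": 2},
  ],
)

```text
time: 12.28
tcp_pos: [0.5913, -0.3136, 0.0803]
tcp_rot: [[0.888, -0.459, 0.0], [-0.459, -0.888, -0.001], [0.001, 0.001, -1.0]]
contact_force: [-0.1, -1.5, -1.2]
gripper_width: 0.0258
grip_force: 25.0
```

Scaled: 2.5 cm / 75 = 0.0333, 2 cm / 75 = 0.0267.

Request:
apply_moves(
  moves=[
    {"tx": 0, "ty": 0, "tz": 0, "turn": 0, "gripper": 2},
    {"tx": 0, "ty": 0, "tz": 0, "turn": 0, "gripper": 2},
    {"tx": 0, "ty": 0, "tz": 0.0133, "turn": 0, "gripper": 2},
    {"tx": 0, "ty": 0, "tz": 0.0267, "turn": 0, "gripper": 2},
    {"tx": 0, "ty": 0, "tz": 0.0333, "turn": 0, "gripper": 2},
  ],
)

```text
time: 12.7
tcp_pos: [0.5911, -0.3104, 0.0524]
tcp_rot: [[0.891, -0.453, -0.002], [-0.453, -0.891, 0.002], [-0.003, -0.001, -1.0]]
contact_force: [-0.0, 0.7, -0.8]
gripper_width: 0.0256
grip_force: 25.0
```

Request:
apply_moves(
  moves=[
    {"tx": 0, "ty": 0, "tz": 0, "turn": 0, "gripper": 2},
    {"tx": 0, "ty": 0, "tz": 0, "turn": 0, "gripper": 2},
    {"tx": 0, "ty": 0, "tz": 0, "turn": 0, "gripper": 2},
    {"tx": 0, "ty": 0, "tz": 0, "turn": 0, "gripper": 2},
    {"tx": 0, "ty": 0, "tz": 0, "turn": 0, "gripper": 2},
  ],
)

```text
time: 13.12
tcp_pos: [0.5921, -0.3121, 0.0552]
tcp_rot: [[0.891, -0.455, 0.001], [-0.455, -0.891, -0.001], [0.001, 0.0, -1.0]]
contact_force: [-0.4, 0.3, -1.0]
gripper_width: 0.0259
grip_force: 25.0
```

```bash
python3 plan.py 591.4 -311.8 28.6 -27.2 1
```

```text
t 13.12 at [ 592.1 -312.1   55.2] -27.0 grip 25.9 25.0
[-0.08, 0.01, 2.66, 0.15]
-
```

Scaled: 2.65 cm / 75 = 0.0353, 2.5 cm / 75 = 0.0333.

Request:
apply_moves(
  moves=[
    {"tx": 0, "ty": 0, "tz": 0.0107, "turn": 0, "gripper": 2},
    {"tx": 0, "ty": 0, "tz": 0.0213, "turn": 0, "gripper": 2},
    {"tx": 0, "ty": 0, "tz": 0.0293, "turn": 0, "gripper": 2},
    {"tx": 0, "ty": 0, "tz": 0.0333, "turn": 0, "gripper": 2},
    {"tx": 0, "ty": 0, "tz": 0.0353, "turn": 0, "gripper": 2},
  ],
)

```text
time: 13.53
tcp_pos: [0.5913, -0.3115, 0.0281]
tcp_rot: [[0.891, -0.455, -0.002], [-0.455, -0.891, 0.001], [-0.002, -0.0, -1.0]]
contact_force: [-6.6, 4.1, 14.3]
gripper_width: 0.026
grip_force: 25.0
```

Request:
apply_moves(
  moves=[
    {"tx": 0, "ty": 0, "tz": 0, "turn": 0, "gripper": 2},
    {"tx": 0, "ty": 0, "tz": 0, "turn": 0, "gripper": 2},
    {"tx": 0, "ty": 0, "tz": 0, "turn": 0, "gripper": 2},
    {"tx": 0, "ty": 0, "tz": 0, "turn": 0, "gripper": 2},
    {"tx": 0, "ty": 0, "tz": 0, "turn": 0, "gripper": 2},
  ],
)

```text
time: 13.95
tcp_pos: [0.5917, -0.3118, 0.0282]
tcp_rot: [[0.891, -0.455, -0.0], [-0.455, -0.891, 0.0], [-0.0, -0.0, -1.0]]
contact_force: [-1.3, 0.1, 1.4]
gripper_width: 0.0256
grip_force: 25.0
```

```bash
python3 plan.py
```

```text
t 13.95 at [ 591.7 -311.8   28.2] -27.1 grip 25.6 25.0
```

Request:
apply_moves(
  moves=[
    {"tx": 0, "ty": 0, "tz": 0, "turn": 0, "gripper": 5},
    {"tx": 0, "ty": 0, "tz": 0, "turn": 0, "gripper": 5},
    {"tx": 0, "ty": 0, "tz": 0, "turn": 0, "gripper": 5},
    {"tx": 0, "ty": 0, "tz": 0, "turn": 0, "gripper": 5},
    {"tx": 0, "ty": 0, "tz": 0, "turn": 0, "gripper": 5},
  ],
)

```text
time: 14.37
tcp_pos: [0.5918, -0.3119, 0.0281]
tcp_rot: [[0.891, -0.455, 0.0], [-0.455, -0.891, -0.0], [0.0, 0.0, -1.0]]
contact_force: [0.3, 0.2, -1.0]
gripper_width: 0.05
grip_force: 0.0
```

Scaled: -7.2 cm / 75 = -0.096, -6 cm / 75 = -0.08.

Request:
apply_moves(
  moves=[
    {"tx": 0, "ty": 0, "tz": -0.0067, "turn": 0, "gripper": 5.8},
    {"tx": 0, "ty": 0, "tz": -0.0293, "turn": 0, "gripper": 5.8},
    {"tx": 0, "ty": 0, "tz": -0.056, "turn": 0, "gripper": 5.8},
    {"tx": 0, "ty": 0, "tz": -0.08, "turn": 0, "gripper": 5.8},
    {"tx": 0, "ty": 0, "tz": -0.096, "turn": 0, "gripper": 5.8},
  ],
)

```text
time: 14.78
tcp_pos: [0.5926, -0.3124, 0.1027]
tcp_rot: [[0.891, -0.455, 0.002], [-0.455, -0.891, -0.002], [0.003, 0.0, -1.0]]
contact_force: [1.2, -0.7, 0.4]
gripper_width: 0.0578
grip_force: 0.0
```

```bash
python3 plan.py 439.7 177.8 100 -5.1 4
```

```text
t 14.78 at [ 592.6 -312.4  102.7] -27.1 grip 57.8 0.0
[-8.98, -9.18, 0.07, -5.49]
[-8.06, -9.99, 0.07, -5.49]
[-7.07, -10.72, 0.07, -5.49]
[-6.01, -11.34, 0.07, -5.49]
-
```

Scaled: -9.2 cm / 75 = -0.1227, -5.1 cm / 75 = -0.068, -5.5 degrees / 45 = -0.1222.

Request:
apply_moves(
  moves=[
    {"tx": -0.02, "ty": -0.02, "tz": 0, "turn": -0.0222, "gripper": 5.8},
    {"tx": -0.0427, "ty": -0.044, "tz": 0, "turn": -0.0444, "gripper": 5.8},
    {"tx": -0.068, "ty": -0.0693, "tz": 0, "turn": -0.0711, "gripper": 5.8},
    {"tx": -0.0933, "ty": -0.096, "tz": 0, "turn": -0.0956, "gripper": 5.8},
    {"tx": -0.12, "ty": -0.1227, "tz": 0, "turn": -0.1222, "gripper": 5.8},
  ],
)

```text
time: 15.2
tcp_pos: [0.553, -0.1881, 0.1004]
tcp_rot: [[0.93, -0.367, 0.0], [-0.367, -0.93, -0.0], [0.0, -0.0, -1.0]]
contact_force: [-0.6, -0.6, -0.1]
gripper_width: 0.0582
grip_force: 0.0
```

Scaled: -10 cm / 75 = -0.1333, -8 cm / 75 = -0.1067, -5.5 degrees / 45 = -0.1222.

Request:
apply_moves(
  moves=[
    {"tx": -0.0213, "ty": -0.0267, "tz": 0, "turn": -0.0244, "gripper": 5.8},
    {"tx": -0.0427, "ty": -0.0533, "tz": 0, "turn": -0.0489, "gripper": 5.8},
    {"tx": -0.064, "ty": -0.08, "tz": 0, "turn": -0.0733, "gripper": 5.8},
    {"tx": -0.0853, "ty": -0.1067, "tz": 0, "turn": -0.0978, "gripper": 5.8},
    {"tx": -0.1067, "ty": -0.1333, "tz": 0, "turn": -0.1222, "gripper": 5.8},
  ],
)

```text
time: 15.62
tcp_pos: [0.5153, -0.0655, 0.1005]
tcp_rot: [[0.961, -0.276, 0.0], [-0.276, -0.961, -0.0], [0.0, 0.0, -1.0]]
contact_force: [0.8, 0.8, 0.5]
gripper_width: 0.058
grip_force: 0.0
```

Scaled: -10.7 cm / 75 = -0.1427, -8.6 cm / 75 = -0.1147, -5.5 degrees / 45 = -0.1222.

Request:
apply_moves(
  moves=[
    {"tx": -0.0187, "ty": -0.028, "tz": 0, "turn": -0.0244, "gripper": 5.8},
    {"tx": -0.0373, "ty": -0.0573, "tz": 0, "turn": -0.0489, "gripper": 5.8},
    {"tx": -0.056, "ty": -0.0853, "tz": 0, "turn": -0.0733, "gripper": 5.8},
    {"tx": -0.076, "ty": -0.1147, "tz": 0, "turn": -0.0978, "gripper": 5.8},
    {"tx": -0.0947, "ty": -0.1427, "tz": 0, "turn": -0.1222, "gripper": 5.8},
  ],
)

```text
time: 16.03
tcp_pos: [0.4766, 0.0571, 0.1005]
tcp_rot: [[0.983, -0.182, 0.0], [-0.182, -0.983, 0.0], [0.0, -0.0, -1.0]]
contact_force: [-0.5, -0.2, -0.2]
gripper_width: 0.0578
grip_force: 0.0
```

Scaled: -11.3 cm / 75 = -0.1507, -10.6 cm / 75 = -0.1413, -5.5 degrees / 45 = -0.1222.

Request:
apply_moves(
  moves=[
    {"tx": -0.02, "ty": -0.0373, "tz": 0, "turn": -0.0311, "gripper": 5.8},
    {"tx": -0.04, "ty": -0.0747, "tz": 0, "turn": -0.0622, "gripper": 5.8},
    {"tx": -0.06, "ty": -0.112, "tz": 0, "turn": -0.0911, "gripper": 5.8},
    {"tx": -0.0747, "ty": -0.1413, "tz": 0, "turn": -0.1156, "gripper": 5.8},
    {"tx": -0.08, "ty": -0.1507, "tz": 0, "turn": -0.1222, "gripper": 5.8},
  ],
)

```text
time: 16.45
tcp_pos: [0.4376, 0.1805, 0.1004]
tcp_rot: [[0.996, -0.085, -0.0], [-0.085, -0.996, 0.001], [-0.0, -0.001, -1.0]]
contact_force: [0.0, -1.2, 0.6]
gripper_width: 0.0582
grip_force: 0.0
```

Scaled: 3 cm / 75 = 0.04, 2.5 cm / 75 = 0.0333.

Request:
apply_moves(
  moves=[
    {"tx": 0, "ty": 0, "tz": 0, "turn": 0, "gripper": 5.8},
    {"tx": 0, "ty": 0, "tz": 0, "turn": 0, "gripper": 5.8},
    {"tx": 0, "ty": 0, "tz": 0.02, "turn": 0, "gripper": 5.8},
    {"tx": 0, "ty": 0, "tz": 0.0333, "turn": 0, "gripper": 5.8},
    {"tx": 0, "ty": 0, "tz": 0.04, "turn": 0, "gripper": 5.8},
  ],
)

```text
time: 16.87
tcp_pos: [0.4385, 0.1766, 0.0689]
tcp_rot: [[0.996, -0.09, -0.002], [-0.09, -0.996, -0.001], [-0.002, 0.001, -1.0]]
contact_force: [0.0, 0.0, -0.5]
gripper_width: 0.0581
grip_force: 0.0
```

Request:
apply_moves(
  moves=[
    {"tx": 0, "ty": 0, "tz": 0, "turn": 0, "gripper": 5.8},
    {"tx": 0, "ty": 0, "tz": 0, "turn": 0, "gripper": 5.8},
    {"tx": 0, "ty": 0, "tz": 0, "turn": 0, "gripper": 5.8},
    {"tx": 0, "ty": 0, "tz": 0, "turn": 0, "gripper": 5.8},
    {"tx": 0, "ty": 0, "tz": 0, "turn": 0, "gripper": 5.8},
  ],
)

```text
time: 17.28
tcp_pos: [0.4393, 0.1779, 0.0707]
tcp_rot: [[0.996, -0.088, 0.001], [-0.088, -0.996, 0.0], [0.001, -0.0, -1.0]]
contact_force: [-0.4, 0.4, 0.0]
gripper_width: 0.0583
grip_force: 0.0
```

```bash
python3 plan.py 439.7 177.8 24 -5.1 1
```

```text
t 17.28 at [439.3 177.9  70.7] -5.1 grip 58.3 0.0
[0.04, 0.01, 4.67, 0.04]
-
```

Scaled: 4.65 cm / 75 = 0.062, 4.5 cm / 75 = 0.06.

Request:
apply_moves(
  moves=[
    {"tx": 0, "ty": 0, "tz": 0.0133, "turn": 0, "gripper": 5.8},
    {"tx": 0, "ty": 0, "tz": 0.0333, "turn": 0, "gripper": 5.8},
    {"tx": 0, "ty": 0, "tz": 0.0533, "turn": 0, "gripper": 5.8},
    {"tx": 0, "ty": 0, "tz": 0.06, "turn": 0, "gripper": 5.8},
    {"tx": 0, "ty": 0, "tz": 0.062, "turn": 0, "gripper": 5.8},
  ],
)

```text
time: 17.7
tcp_pos: [0.4377, 0.1778, 0.0223]
tcp_rot: [[0.996, -0.088, -0.003], [-0.088, -0.996, -0.0], [-0.003, 0.001, -1.0]]
contact_force: [-0.5, -0.4, 0.7]
gripper_width: 0.0579
grip_force: 0.0
```

Request:
apply_moves(
  moves=[
    {"tx": 0, "ty": 0, "tz": 0, "turn": 0, "gripper": 5.8},
    {"tx": 0, "ty": 0, "tz": 0, "turn": 0, "gripper": 5.8},
    {"tx": 0, "ty": 0, "tz": 0, "turn": 0, "gripper": 2.6},
    {"tx": 0, "ty": 0, "tz": 0, "turn": 0, "gripper": 2.6},
    {"tx": 0, "ty": 0, "tz": 0, "turn": 0, "gripper": 2.6},
  ],
  squeeze=35,
)

```text
time: 18.12
tcp_pos: [0.4394, 0.1781, 0.0243]
tcp_rot: [[0.996, -0.088, 0.001], [-0.088, -0.996, 0.0], [0.001, -0.0, -1.0]]
contact_force: [0.1, -0.8, 0.1]
gripper_width: 0.0402
grip_force: 0.0
```

Request:
apply_moves(
  moves=[
    {"tx": 0, "ty": 0, "tz": 0, "turn": 0, "gripper": 2.6},
    {"tx": 0, "ty": 0, "tz": 0, "turn": 0, "gripper": 2.6},
    {"tx": 0, "ty": 0, "tz": 0, "turn": 0, "gripper": 2.6},
    {"tx": 0, "ty": 0, "tz": 0, "turn": 0, "gripper": 2.6},
    {"tx": 0, "ty": 0, "tz": 0, "turn": 0, "gripper": 2.6},
  ],
)

```text
time: 18.53
tcp_pos: [0.4392, 0.178, 0.0241]
tcp_rot: [[0.996, -0.088, 0.001], [-0.088, -0.996, 0.0], [0.001, -0.0, -1.0]]
contact_force: [-1.3, 0.2, 5.5]
gripper_width: 0.0315
grip_force: 34.9
```

```bash
python3 plan.py 439.7 177.8 80 -5.1 1 622.2 174.3 80 -16.8 2
```

```text
t 18.53 at [439.2 178.   24.1] -5.1 grip 31.5 34.9
[0.05, 0.01, -5.59, 0.05]
-
[9.1, -0.64, -0.0, 5.85]
[8.99, -1.56, -0.0, 5.85]
-
```

Scaled: -5.6 cm / 75 = -0.0747, -5.2 cm / 75 = -0.0693.

Request:
apply_moves(
  moves=[
    {"tx": 0, "ty": 0, "tz": -0.0093, "turn": 0, "gripper": 2.6},
    {"tx": 0, "ty": 0, "tz": -0.0293, "turn": 0, "gripper": 2.6},
    {"tx": 0, "ty": 0, "tz": -0.0533, "turn": 0, "gripper": 2.6},
    {"tx": 0, "ty": 0, "tz": -0.0693, "turn": 0, "gripper": 2.6},
    {"tx": 0, "ty": 0, "tz": -0.0747, "turn": 0, "gripper": 2.6},
  ],
)

```text
time: 18.95
tcp_pos: [0.4398, 0.1781, 0.0814]
tcp_rot: [[0.996, -0.088, 0.002], [-0.088, -0.996, 0.0], [0.002, -0.001, -1.0]]
contact_force: [1.3, -0.2, -2.4]
gripper_width: 0.0315
grip_force: 34.9
```

Scaled: 9.1 cm / 75 = 0.1213, 7 cm / 75 = 0.0933, 5.85 degrees / 45 = 0.13.

Request:
apply_moves(
  moves=[
    {"tx": 0.016, "ty": -0.0013, "tz": 0, "turn": 0.0156, "gripper": 2.6},
    {"tx": 0.04, "ty": -0.0027, "tz": 0, "turn": 0.0422, "gripper": 2.6},
    {"tx": 0.0667, "ty": -0.0053, "tz": 0, "turn": 0.0711, "gripper": 2.6},
    {"tx": 0.0933, "ty": -0.0067, "tz": 0, "turn": 0.1, "gripper": 2.6},
    {"tx": 0.1213, "ty": -0.0087, "tz": 0, "turn": 0.13, "gripper": 2.6},
  ],
)

```text
time: 19.37
tcp_pos: [0.5301, 0.1763, 0.0789]
tcp_rot: [[0.982, -0.19, -0.002], [-0.19, -0.982, -0.0], [-0.002, 0.001, -1.0]]
contact_force: [0.2, -0.0, -1.6]
gripper_width: 0.0318
grip_force: 34.9
```

Scaled: 9 cm / 75 = 0.12, 8.3 cm / 75 = 0.1107, 5.85 degrees / 45 = 0.13.

Request:
apply_moves(
  moves=[
    {"tx": 0.0293, "ty": -0.0053, "tz": 0, "turn": 0.0289, "gripper": 2.6},
    {"tx": 0.0587, "ty": -0.01, "tz": 0, "turn": 0.06, "gripper": 2.6},
    {"tx": 0.088, "ty": -0.0153, "tz": 0, "turn": 0.0911, "gripper": 2.6},
    {"tx": 0.1107, "ty": -0.0193, "tz": 0, "turn": 0.1178, "gripper": 2.6},
    {"tx": 0.12, "ty": -0.0207, "tz": 0, "turn": 0.13, "gripper": 2.6},
  ],
)

```text
time: 19.78
tcp_pos: [0.623, 0.1742, 0.079]
tcp_rot: [[0.957, -0.29, 0.0], [-0.29, -0.957, -0.0], [0.0, -0.0, -1.0]]
contact_force: [0.2, -0.2, -1.4]
gripper_width: 0.0317
grip_force: 34.9
```

Scaled: 2.5 cm / 75 = 0.0333, 2 cm / 75 = 0.0267.

Request:
apply_moves(
  moves=[
    {"tx": 0, "ty": 0, "tz": 0, "turn": 0, "gripper": 2.6},
    {"tx": 0, "ty": 0, "tz": 0, "turn": 0, "gripper": 2.6},
    {"tx": 0, "ty": 0, "tz": 0.0133, "turn": 0, "gripper": 2.6},
    {"tx": 0, "ty": 0, "tz": 0.0267, "turn": 0, "gripper": 2.6},
    {"tx": 0, "ty": 0, "tz": 0.0333, "turn": 0, "gripper": 2.6},
  ],
)

```text
time: 20.2
tcp_pos: [0.6194, 0.1747, 0.0525]
tcp_rot: [[0.958, -0.288, -0.003], [-0.288, -0.958, -0.0], [-0.003, 0.001, -1.0]]
contact_force: [-0.2, 0.5, -3.4]
gripper_width: 0.0319
grip_force: 34.9
```

Request:
apply_moves(
  moves=[
    {"tx": 0, "ty": 0, "tz": 0, "turn": 0, "gripper": 2.6},
    {"tx": 0, "ty": 0, "tz": 0, "turn": 0, "gripper": 2.6},
    {"tx": 0, "ty": 0, "tz": 0, "turn": 0, "gripper": 2.6},
    {"tx": 0, "ty": 0, "tz": 0, "turn": 0, "gripper": 2.6},
    {"tx": 0, "ty": 0, "tz": 0, "turn": 0, "gripper": 2.6},
  ],
)

```text
time: 20.62
tcp_pos: [0.6218, 0.1747, 0.0553]
tcp_rot: [[0.958, -0.288, 0.001], [-0.288, -0.958, 0.0], [0.001, -0.0, -1.0]]
contact_force: [0.2, -0.7, -2.0]
gripper_width: 0.0316
grip_force: 34.9
```

```bash
python3 plan.py 622.2 174.3 28.6 -16.8 1
```

```text
t 20.62 at [621.8 174.7  55.3] -16.8 grip 31.6 34.9
[0.05, 0.02, 2.67, 0.05]
-
```

Scaled: 2.65 cm / 75 = 0.0353, 2.5 cm / 75 = 0.0333.

Request:
apply_moves(
  moves=[
    {"tx": 0, "ty": 0, "tz": 0.0107, "turn": 0, "gripper": 2.6},
    {"tx": 0, "ty": 0, "tz": 0.0213, "turn": 0, "gripper": 2.6},
    {"tx": 0, "ty": 0, "tz": 0.0293, "turn": 0, "gripper": 2.6},
    {"tx": 0, "ty": 0, "tz": 0.0333, "turn": 0, "gripper": 2.6},
    {"tx": 0, "ty": 0, "tz": 0.0353, "turn": 0, "gripper": 2.6},
  ],
)

```text
time: 21.03
tcp_pos: [0.6208, 0.1745, 0.028]
tcp_rot: [[0.958, -0.288, -0.002], [-0.288, -0.958, -0.0], [-0.002, 0.001, -1.0]]
contact_force: [-7.1, -0.8, 13.3]
gripper_width: 0.0318
grip_force: 34.9
```

Request:
apply_moves(
  moves=[
    {"tx": 0, "ty": 0, "tz": 0, "turn": 0, "gripper": 2.6},
    {"tx": 0, "ty": 0, "tz": 0, "turn": 0, "gripper": 2.6},
    {"tx": 0, "ty": 0, "tz": 0, "turn": 0, "gripper": 2.6},
    {"tx": 0, "ty": 0, "tz": 0, "turn": 0, "gripper": 2.6},
    {"tx": 0, "ty": 0, "tz": 0, "turn": 0, "gripper": 2.6},
  ],
)

```text
time: 21.45
tcp_pos: [0.6214, 0.1746, 0.0281]
tcp_rot: [[0.958, -0.288, -0.0], [-0.288, -0.958, 0.0], [-0.0, 0.0, -1.0]]
contact_force: [-0.3, -0.2, -0.1]
gripper_width: 0.0319
grip_force: 34.9
```

```bash
python3 plan.py
```

```text
t 21.45 at [621.4 174.6  28.1] -16.8 grip 31.9 34.9
```

Request:
apply_moves(
  moves=[
    {"tx": 0, "ty": 0, "tz": 0, "turn": 0, "gripper": 5.6},
    {"tx": 0, "ty": 0, "tz": 0, "turn": 0, "gripper": 5.6},
    {"tx": 0, "ty": 0, "tz": 0, "turn": 0, "gripper": 5.6},
    {"tx": 0, "ty": 0, "tz": 0, "turn": 0, "gripper": 5.6},
    {"tx": 0, "ty": 0, "tz": 0, "turn": 0, "gripper": 5.6},
  ],
)

```text
time: 21.87
tcp_pos: [0.6215, 0.1746, 0.0283]
tcp_rot: [[0.958, -0.288, 0.0], [-0.288, -0.958, 0.0], [0.0, -0.0, -1.0]]
contact_force: [0.6, 0.5, 0.5]
gripper_width: 0.0561
grip_force: 0.0
```

Scaled: -7.2 cm / 75 = -0.096, -6 cm / 75 = -0.08.

Request:
apply_moves(
  moves=[
    {"tx": 0, "ty": 0, "tz": -0.0067, "turn": 0, "gripper": 6.4},
    {"tx": 0, "ty": 0, "tz": -0.0293, "turn": 0, "gripper": 6.4},
    {"tx": 0, "ty": 0, "tz": -0.056, "turn": 0, "gripper": 6.4},
    {"tx": 0, "ty": 0, "tz": -0.08, "turn": 0, "gripper": 6.4},
    {"tx": 0, "ty": 0, "tz": -0.096, "turn": 0, "gripper": 6.4},
  ],
)

```text
time: 22.28
tcp_pos: [0.6224, 0.1747, 0.1026]
tcp_rot: [[0.958, -0.288, 0.003], [-0.288, -0.958, 0.0], [0.002, -0.001, -1.0]]
contact_force: [0.7, 0.7, -0.3]
gripper_width: 0.0641
grip_force: 0.0
```

```bash
python3 plan.py 356.8 321.2 100 13.9 3
```

```text
t 22.28 at [622.4 174.7 102.6] -16.8 grip 64.1 0.0
[-9.88, -2.12, 0.09, -10.22]
[-9.35, -3.84, 0.09, -10.22]
[-8.52, -5.44, 0.09, -10.22]
-
```

Scaled: -9.9 cm / 75 = -0.132, -7.8 cm / 75 = -0.104, -10.2 degrees / 45 = -0.2267.

Request:
apply_moves(
  moves=[
    {"tx": -0.0213, "ty": -0.0047, "tz": 0, "turn": -0.0356, "gripper": 6.4},
    {"tx": -0.048, "ty": -0.0107, "tz": 0, "turn": -0.0822, "gripper": 6.4},
    {"tx": -0.076, "ty": -0.016, "tz": 0, "turn": -0.1311, "gripper": 6.4},
    {"tx": -0.104, "ty": -0.0227, "tz": 0, "turn": -0.18, "gripper": 6.4},
    {"tx": -0.132, "ty": -0.028, "tz": 0, "turn": -0.2267, "gripper": 6.4},
  ],
)

```text
time: 22.7
tcp_pos: [0.5318, 0.2236, 0.1004]
tcp_rot: [[0.994, -0.113, 0.0], [-0.113, -0.994, 0.0], [0.0, -0.0, -1.0]]
contact_force: [0.0, -0.3, 0.0]
gripper_width: 0.0639
grip_force: 0.0
```

Scaled: -9.35 cm / 75 = -0.1247, -7.5 cm / 75 = -0.1, -10.2 degrees / 45 = -0.2267.

Request:
apply_moves(
  moves=[
    {"tx": -0.0253, "ty": -0.0107, "tz": 0, "turn": -0.0444, "gripper": 6.4},
    {"tx": -0.0493, "ty": -0.02, "tz": 0, "turn": -0.0911, "gripper": 6.4},
    {"tx": -0.0747, "ty": -0.0307, "tz": 0, "turn": -0.1356, "gripper": 6.4},
    {"tx": -0.1, "ty": -0.0413, "tz": 0, "turn": -0.1822, "gripper": 6.4},
    {"tx": -0.1247, "ty": -0.0513, "tz": 0, "turn": -0.2267, "gripper": 6.4},
  ],
)

```text
time: 23.12
tcp_pos: [0.4432, 0.2726, 0.1005]
tcp_rot: [[0.998, 0.065, 0.0], [0.065, -0.998, 0.0], [0.0, -0.0, -1.0]]
contact_force: [0.1, 0.5, -0.1]
gripper_width: 0.0641
grip_force: 0.0
```

Scaled: -8.5 cm / 75 = -0.1133, -8 cm / 75 = -0.1067, -10.2 degrees / 45 = -0.2267.

Request:
apply_moves(
  moves=[
    {"tx": -0.028, "ty": -0.0187, "tz": 0, "turn": -0.0556, "gripper": 6.4},
    {"tx": -0.0573, "ty": -0.036, "tz": 0, "turn": -0.1133, "gripper": 6.4},
    {"tx": -0.0853, "ty": -0.0547, "tz": 0, "turn": -0.1689, "gripper": 6.4},
    {"tx": -0.1067, "ty": -0.068, "tz": 0, "turn": -0.2133, "gripper": 6.4},
    {"tx": -0.1133, "ty": -0.0727, "tz": 0, "turn": -0.2267, "gripper": 6.4},
  ],
)

```text
time: 23.53
tcp_pos: [0.3534, 0.3219, 0.1002]
tcp_rot: [[0.97, 0.243, -0.001], [0.243, -0.97, -0.0], [-0.001, -0.0, -1.0]]
contact_force: [-0.0, -0.5, -0.0]
gripper_width: 0.0637
grip_force: 0.0
```

Scaled: 3 cm / 75 = 0.04, 2.5 cm / 75 = 0.0333.

Request:
apply_moves(
  moves=[
    {"tx": 0, "ty": 0, "tz": 0, "turn": 0, "gripper": 6.4},
    {"tx": 0, "ty": 0, "tz": 0, "turn": 0, "gripper": 6.4},
    {"tx": 0, "ty": 0, "tz": 0.02, "turn": 0, "gripper": 6.4},
    {"tx": 0, "ty": 0, "tz": 0.0333, "turn": 0, "gripper": 6.4},
    {"tx": 0, "ty": 0, "tz": 0.04, "turn": 0, "gripper": 6.4},
  ],
)

```text
time: 23.95
tcp_pos: [0.3562, 0.3203, 0.0689]
tcp_rot: [[0.971, 0.238, -0.001], [0.238, -0.971, -0.001], [-0.002, 0.001, -1.0]]
contact_force: [-0.0, 0.1, 0.1]
gripper_width: 0.0638
grip_force: 0.0
```

Request:
apply_moves(
  moves=[
    {"tx": 0, "ty": 0, "tz": 0, "turn": 0, "gripper": 6.4},
    {"tx": 0, "ty": 0, "tz": 0, "turn": 0, "gripper": 6.4},
    {"tx": 0, "ty": 0, "tz": 0, "turn": 0, "gripper": 6.4},
    {"tx": 0, "ty": 0, "tz": 0, "turn": 0, "gripper": 6.4},
    {"tx": 0, "ty": 0, "tz": 0, "turn": 0, "gripper": 6.4},
  ],
)

```text
time: 24.37
tcp_pos: [0.3563, 0.3213, 0.0707]
tcp_rot: [[0.971, 0.239, 0.001], [0.239, -0.971, 0.0], [0.001, -0.0, -1.0]]
contact_force: [-0.6, -0.6, 0.3]
gripper_width: 0.0642
grip_force: 0.0
```

```bash
python3 plan.py 356.8 321.2 24 13.9 1
```

```text
t 24.37 at [356.3 321.3  70.7] 13.8 grip 64.2 0.0
[0.05, 0.02, 4.67, -0.06]
-
```

Scaled: 4.65 cm / 75 = 0.062, 4.5 cm / 75 = 0.06.

Request:
apply_moves(
  moves=[
    {"tx": 0, "ty": 0, "tz": 0.0133, "turn": 0, "gripper": 6.4},
    {"tx": 0, "ty": 0, "tz": 0.0333, "turn": 0, "gripper": 6.4},
    {"tx": 0, "ty": 0, "tz": 0.0533, "turn": 0, "gripper": 6.4},
    {"tx": 0, "ty": 0, "tz": 0.06, "turn": 0, "gripper": 6.4},
    {"tx": 0, "ty": 0, "tz": 0.062, "turn": 0, "gripper": 6.4},
  ],
)

```text
time: 24.78
tcp_pos: [0.3548, 0.3206, 0.0223]
tcp_rot: [[0.971, 0.239, -0.002], [0.239, -0.971, -0.001], [-0.003, 0.001, -1.0]]
contact_force: [-0.6, -0.7, 1.1]
gripper_width: 0.0639
grip_force: 0.0
```

Request:
apply_moves(
  moves=[
    {"tx": 0, "ty": 0, "tz": 0, "turn": 0, "gripper": 6.4},
    {"tx": 0, "ty": 0, "tz": 0, "turn": 0, "gripper": 6.4},
    {"tx": 0, "ty": 0, "tz": 0, "turn": 0, "gripper": 3.2},
    {"tx": 0, "ty": 0, "tz": 0, "turn": 0, "gripper": 3.2},
    {"tx": 0, "ty": 0, "tz": 0, "turn": 0, "gripper": 3.2},
  ],
  squeeze=45,
)

```text
time: 25.2
tcp_pos: [0.3563, 0.3214, 0.0243]
tcp_rot: [[0.971, 0.239, 0.001], [0.239, -0.971, 0.001], [0.001, -0.0, -1.0]]
contact_force: [-0.5, -0.9, -0.0]
gripper_width: 0.0464
grip_force: 0.0
```

Request:
apply_moves(
  moves=[
    {"tx": 0, "ty": 0, "tz": 0, "turn": 0, "gripper": 3.2},
    {"tx": 0, "ty": 0, "tz": 0, "turn": 0, "gripper": 3.2},
    {"tx": 0, "ty": 0, "tz": 0, "turn": 0, "gripper": 3.2},
    {"tx": 0, "ty": 0, "tz": 0, "turn": 0, "gripper": 3.2},
    {"tx": 0, "ty": 0, "tz": 0, "turn": 0, "gripper": 3.2},
  ],
)

```text
time: 25.62
tcp_pos: [0.3562, 0.3214, 0.0241]
tcp_rot: [[0.971, 0.239, 0.001], [0.239, -0.971, 0.0], [0.001, -0.0, -1.0]]
contact_force: [-1.4, 0.2, 6.2]
gripper_width: 0.0375
grip_force: 45.0
```

```bash
python3 plan.py 356.8 321.2 100 13.9 1 641.6 -4.9 100 -9.9 4
```

```text
t 25.62 at [356.2 321.4  24.1] 13.8 grip 37.5 45.0
[0.06, 0.03, -7.59, -0.06]
-
[4.95, 9.62, -0.0, 5.95]
[5.92, 9.06, -0.0, 5.95]
[6.83, 8.4, -0.0, 5.95]
[7.66, 7.64, -0.0, 5.95]
-
```

Scaled: -7.6 cm / 75 = -0.1013, -7 cm / 75 = -0.0933.

Request:
apply_moves(
  moves=[
    {"tx": 0, "ty": 0, "tz": -0.0107, "turn": 0, "gripper": 3.2},
    {"tx": 0, "ty": 0, "tz": -0.0347, "turn": 0, "gripper": 3.2},
    {"tx": 0, "ty": 0, "tz": -0.0667, "turn": 0, "gripper": 3.2},
    {"tx": 0, "ty": 0, "tz": -0.0933, "turn": 0, "gripper": 3.2},
    {"tx": 0, "ty": 0, "tz": -0.1013, "turn": 0, "gripper": 3.2},
  ],
)

```text
time: 26.03
tcp_pos: [0.3571, 0.3218, 0.1024]
tcp_rot: [[0.971, 0.239, 0.003], [0.239, -0.971, 0.002], [0.004, -0.001, -1.0]]
contact_force: [0.4, 0.6, -2.7]
gripper_width: 0.0372
grip_force: 45.0
```

Scaled: 9.6 cm / 75 = 0.128, 2.7 cm / 75 = 0.036, 5.95 degrees / 45 = 0.1322.

Request:
apply_moves(
  moves=[
    {"tx": 0.008, "ty": 0.016, "tz": 0, "turn": 0.0156, "gripper": 3.2},
    {"tx": 0.0213, "ty": 0.0413, "tz": 0, "turn": 0.0422, "gripper": 3.2},
    {"tx": 0.036, "ty": 0.0693, "tz": 0, "turn": 0.0711, "gripper": 3.2},
    {"tx": 0.0507, "ty": 0.0987, "tz": 0, "turn": 0.1022, "gripper": 3.2},
    {"tx": 0.066, "ty": 0.128, "tz": 0, "turn": 0.1322, "gripper": 3.2},
  ],
)

```text
time: 26.45
tcp_pos: [0.4266, 0.2387, 0.0988]
tcp_rot: [[0.991, 0.137, -0.002], [0.137, -0.991, -0.001], [-0.002, 0.0, -1.0]]
contact_force: [0.5, 0.0, -2.2]
gripper_width: 0.0375
grip_force: 45.0
```

Scaled: 9.05 cm / 75 = 0.1207, 7.2 cm / 75 = 0.096, 5.95 degrees / 45 = 0.1322.

Request:
apply_moves(
  moves=[
    {"tx": 0.016, "ty": 0.024, "tz": 0, "turn": 0.0267, "gripper": 3.2},
    {"tx": 0.032, "ty": 0.048, "tz": 0, "turn": 0.0533, "gripper": 3.2},
    {"tx": 0.048, "ty": 0.072, "tz": 0, "turn": 0.08, "gripper": 3.2},
    {"tx": 0.0627, "ty": 0.096, "tz": 0, "turn": 0.1067, "gripper": 3.2},
    {"tx": 0.0787, "ty": 0.1207, "tz": 0, "turn": 0.1322, "gripper": 3.2},
  ],
)

```text
time: 26.87
tcp_pos: [0.4973, 0.1572, 0.0986]
tcp_rot: [[0.999, 0.033, -0.002], [0.033, -0.999, -0.0], [-0.002, 0.0, -1.0]]
contact_force: [0.7, 0.4, -2.7]
gripper_width: 0.0374
grip_force: 45.0
```

Scaled: 8.4 cm / 75 = 0.112, 2.7 cm / 75 = 0.036, 5.95 degrees / 45 = 0.1322.

Request:
apply_moves(
  moves=[
    {"tx": 0.0187, "ty": 0.0227, "tz": 0, "turn": 0.0267, "gripper": 3.2},
    {"tx": 0.036, "ty": 0.0453, "tz": 0, "turn": 0.0533, "gripper": 3.2},
    {"tx": 0.0547, "ty": 0.0667, "tz": 0, "turn": 0.08, "gripper": 3.2},
    {"tx": 0.0733, "ty": 0.0893, "tz": 0, "turn": 0.1067, "gripper": 3.2},
    {"tx": 0.0913, "ty": 0.112, "tz": 0, "turn": 0.1322, "gripper": 3.2},
  ],
)

```text
time: 27.28
tcp_pos: [0.5688, 0.0757, 0.0984]
tcp_rot: [[0.997, -0.071, -0.002], [-0.071, -0.997, 0.0], [-0.002, 0.0, -1.0]]
contact_force: [0.6, 0.6, -2.8]
gripper_width: 0.0377
grip_force: 45.0
```

Scaled: 7.65 cm / 75 = 0.102, 7.1 cm / 75 = 0.0947, 5.95 degrees / 45 = 0.1322.

Request:
apply_moves(
  moves=[
    {"tx": 0.0253, "ty": 0.0253, "tz": 0, "turn": 0.0333, "gripper": 3.2},
    {"tx": 0.0507, "ty": 0.0507, "tz": 0, "turn": 0.0667, "gripper": 3.2},
    {"tx": 0.076, "ty": 0.076, "tz": 0, "turn": 0.0978, "gripper": 3.2},
    {"tx": 0.0947, "ty": 0.0947, "tz": 0, "turn": 0.1222, "gripper": 3.2},
    {"tx": 0.102, "ty": 0.102, "tz": 0, "turn": 0.1322, "gripper": 3.2},
  ],
)

```text
time: 27.7
tcp_pos: [0.6409, -0.0075, 0.0986]
tcp_rot: [[0.984, -0.176, -0.0], [-0.176, -0.984, -0.001], [-0.0, 0.001, -1.0]]
contact_force: [-0.4, -0.3, -1.7]
gripper_width: 0.0374
grip_force: 45.0
```

Scaled: 4 cm / 75 = 0.0533, 3 cm / 75 = 0.04.

Request:
apply_moves(
  moves=[
    {"tx": 0, "ty": 0, "tz": 0, "turn": 0, "gripper": 3.2},
    {"tx": 0, "ty": 0, "tz": 0, "turn": 0, "gripper": 3.2},
    {"tx": 0, "ty": 0, "tz": 0.02, "turn": 0, "gripper": 3.2},
    {"tx": 0, "ty": 0, "tz": 0.04, "turn": 0, "gripper": 3.2},
    {"tx": 0, "ty": 0, "tz": 0.0533, "turn": 0, "gripper": 3.2},
  ],
)

```text
time: 28.12
tcp_pos: [0.6382, -0.0033, 0.0581]
tcp_rot: [[0.985, -0.171, -0.003], [-0.171, -0.985, 0.001], [-0.003, -0.0, -1.0]]
contact_force: [-0.0, 0.9, -2.8]
gripper_width: 0.0376
grip_force: 45.0
```

Request:
apply_moves(
  moves=[
    {"tx": 0, "ty": 0, "tz": 0, "turn": 0, "gripper": 3.2},
    {"tx": 0, "ty": 0, "tz": 0, "turn": 0, "gripper": 3.2},
    {"tx": 0, "ty": 0, "tz": 0, "turn": 0, "gripper": 3.2},
    {"tx": 0, "ty": 0, "tz": 0, "turn": 0, "gripper": 3.2},
    {"tx": 0, "ty": 0, "tz": 0, "turn": 0, "gripper": 3.2},
  ],
)

```text
time: 28.53
tcp_pos: [0.6407, -0.005, 0.0608]
tcp_rot: [[0.985, -0.173, 0.002], [-0.173, -0.985, -0.0], [0.002, 0.0, -1.0]]
contact_force: [0.9, 0.4, -2.2]
gripper_width: 0.0378
grip_force: 45.0
```

```bash
python3 plan.py 641.6 -4.9 28.6 -9.9 1
```

```text
t 28.53 at [640.7  -5.   60.8] -9.9 grip 37.8 45.0
[0.09, -0.03, 3.22, -0.04]
-
```

Scaled: 3.2 cm / 75 = 0.0427, 3.05 cm / 75 = 0.0407.

Request:
apply_moves(
  moves=[
    {"tx": 0, "ty": 0, "tz": 0.0133, "turn": 0, "gripper": 3.2},
    {"tx": 0, "ty": 0, "tz": 0.0267, "turn": 0, "gripper": 3.2},
    {"tx": 0, "ty": 0, "tz": 0.036, "turn": 0, "gripper": 3.2},
    {"tx": 0, "ty": 0, "tz": 0.0407, "turn": 0, "gripper": 3.2},
    {"tx": 0, "ty": 0, "tz": 0.0427, "turn": 0, "gripper": 3.2},
  ],
)

```text
time: 28.95
tcp_pos: [0.6393, -0.0049, 0.0281]
tcp_rot: [[0.985, -0.173, -0.003], [-0.173, -0.985, 0.0], [-0.003, 0.0, -1.0]]
contact_force: [-10.7, 1.1, 19.9]
gripper_width: 0.0374
grip_force: 45.0
```

Request:
apply_moves(
  moves=[
    {"tx": 0, "ty": 0, "tz": 0, "turn": 0, "gripper": 3.2},
    {"tx": 0, "ty": 0, "tz": 0, "turn": 0, "gripper": 3.2},
    {"tx": 0, "ty": 0, "tz": 0, "turn": 0, "gripper": 3.2},
    {"tx": 0, "ty": 0, "tz": 0, "turn": 0, "gripper": 3.2},
    {"tx": 0, "ty": 0, "tz": 0, "turn": 0, "gripper": 3.2},
  ],
)

```text
time: 29.37
tcp_pos: [0.6399, -0.005, 0.0281]
tcp_rot: [[0.985, -0.173, -0.001], [-0.173, -0.985, 0.0], [-0.001, 0.0, -1.0]]
contact_force: [-3.5, 1.4, 6.2]
gripper_width: 0.0376
grip_force: 45.0
```

```bash
python3 plan.py
```

```text
t 29.37 at [639.9  -5.   28.1] -9.9 grip 37.6 45.0
```

Resting on the felt. I'll open, rise and back away for a final look.

Request:
apply_moves(
  moves=[
    {"tx": 0, "ty": 0, "tz": 0, "turn": 0, "gripper": 6.2},
    {"tx": 0, "ty": 0, "tz": 0, "turn": 0, "gripper": 6.2},
    {"tx": 0, "ty": 0, "tz": 0, "turn": 0, "gripper": 6.2},
    {"tx": 0, "ty": 0, "tz": 0, "turn": 0, "gripper": 6.2},
    {"tx": 0, "ty": 0, "tz": 0, "turn": 0, "gripper": 6.2},
  ],
)

```text
time: 29.78
tcp_pos: [0.6401, -0.0051, 0.0275]
tcp_rot: [[0.985, -0.173, -0.0], [-0.173, -0.985, 0.0], [-0.0, 0.0, -1.0]]
contact_force: [-0.5, -0.2, -0.0]
gripper_width: 0.0621
grip_force: 0.0
```

Scaled: -11 cm / 75 = -0.1467, -9 cm / 75 = -0.12.

Request:
apply_moves(
  moves=[
    {"tx": 0, "ty": 0, "tz": -0.0067, "turn": 0, "gripper": 6.4},
    {"tx": 0, "ty": 0, "tz": -0.04, "turn": 0, "gripper": 6.4},
    {"tx": 0, "ty": 0, "tz": -0.08, "turn": 0, "gripper": 6.4},
    {"tx": 0, "ty": 0, "tz": -0.12, "turn": 0, "gripper": 6.4},
    {"tx": 0, "ty": 0, "tz": -0.1467, "turn": 0, "gripper": 6.4},
  ],
)

```text
time: 30.2
tcp_pos: [0.6412, -0.0052, 0.1412]
tcp_rot: [[0.985, -0.173, 0.003], [-0.173, -0.985, -0.001], [0.003, 0.0, -1.0]]
contact_force: [1.3, 1.0, 1.1]
gripper_width: 0.0639
grip_force: 0.0
```

Scaled: -18 cm / 75 = -0.24, -16 cm / 75 = -0.2133.

Request:
apply_moves(
  moves=[
    {"tx": -0.0533, "ty": 0, "tz": -0.0133, "turn": 0, "gripper": 6.4},
    {"tx": -0.1067, "ty": 0, "tz": -0.0267, "turn": 0, "gripper": 6.4},
    {"tx": -0.16, "ty": 0, "tz": -0.04, "turn": 0, "gripper": 6.4},
    {"tx": -0.2133, "ty": 0, "tz": -0.0533, "turn": 0, "gripper": 6.4},
    {"tx": -0.24, "ty": 0, "tz": -0.0533, "turn": 0, "gripper": 6.4},
  ],
)

```text
time: 30.62
tcp_pos: [0.4598, 0.027, 0.179]
tcp_rot: [[0.985, -0.172, 0.0], [-0.172, -0.985, -0.0], [0.0, -0.0, -1.0]]
contact_force: [0.7, -0.4, 0.2]
gripper_width: 0.0638
grip_force: 0.0
```

Scaled: -11 cm / 75 = -0.1467, -9 cm / 75 = -0.12.

Request:
apply_moves(
  moves=[
    {"tx": -0.04, "ty": 0, "tz": 0, "turn": 0, "gripper": 6.4},
    {"tx": -0.08, "ty": 0, "tz": 0, "turn": 0, "gripper": 6.4},
    {"tx": -0.12, "ty": 0, "tz": 0, "turn": 0, "gripper": 6.4},
    {"tx": -0.1467, "ty": 0, "tz": 0, "turn": 0, "gripper": 6.4},
    {"tx": -0.1467, "ty": 0, "tz": 0, "turn": 0, "gripper": 6.4},
  ],
)

```text
time: 31.03
tcp_pos: [0.3512, 0.046, 0.1773]
tcp_rot: [[0.985, -0.172, -0.001], [-0.172, -0.985, 0.0], [-0.001, -0.0, -1.0]]
contact_force: [-0.3, -0.7, -0.0]
gripper_width: 0.0639
grip_force: 0.0
```

Run:
```python
from workcell import eyes
import cv2
t=eyes.grab_frame("top")["pixels"][120:340,80:560]; s=eyes.grab_frame("side")["pixels"][150:400,220:460]
cv2.imwrite("pics/ftop.png",cv2.resize(t,(800,367),interpolation=2)); cv2.imwrite("pics/fside.png",cv2.resize(s,(576,600),interpolation=2))
```

```text
(no output)
```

View pics/ftop.png

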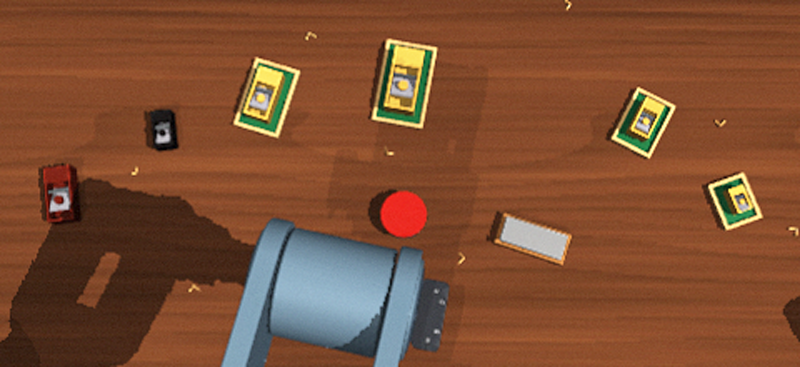

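View pics/fside.png

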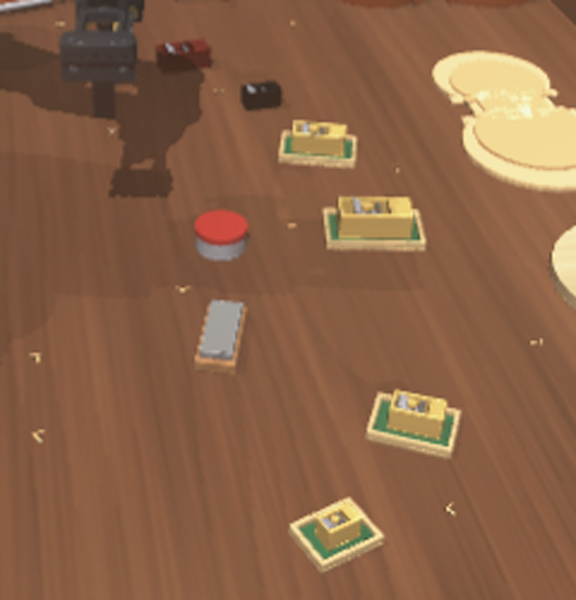

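All four planes lie flat inside their rests: top crop (265,97), (405,83), (645,122) and (738,199). The wooden planes at (163,130) and (58,194) have not moved. Handing in.

```bash
python3 -c "
from workcell import ticket; print(ticket.finish_job())"
```

```text
the job is handed in; nothing more can be done
None
```

I set all four brass planes down flat in their matching rests, left both wooden planes where they were, and handed the job in at about 31 s; it returned no verdict.

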